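# Square a stack of badge blanks in the jig and clamp it

### The arm

A 7-joint arm with a two-finger parallel gripper is mounted at the origin on the work surface. World frame = base frame: x ahead of the robot, y to its left, z up, the work surface at z = 0. Lengths are in m, angles in rad, forces in N, time in s.
With the tool pointing down it reaches from about 0.4 to 0.875 m from the base axis. Payload 19.3 kg.
Tool frame: the origin (TCP) lies on the centre line of the jaws, within the pads' length; the fingertips stand 14 mm ahead of it and the grasp point (between the pads) lies 5 mm behind it; z points along the fingers, y is the line along which they close (so a half turn about z gives the same grasp; the last joint's range is limited). The gripper opens to 85 mm and grips with 20 to 120 N. Pads are 22 mm wide; open, the fingers measure 114 mm over their backs; the gripper's body (76 mm by 85 mm) begins 54 mm behind the grasp point. The pads swing forward as they close: fully open they stand 13 mm farther back than shut.
Start: joints at [1.243, 0.521, -0.036, 1.599, 0.021, 1.021, -0.113], TCP at [0.159, -0.604, 0.211] pointing down, gripper open.
Joint ranges: [-2.91, 2.91], [-0.3, 2.13], [-1.5, 1.42], [0.17, 2.43], [-1.26, 4.41], [0.16, 1.93], [-2.52, 2.52]. Speed limits (rad/s): [1.89, 1.89, 2.39, 2.39, 3.01, 3.01, 3.01].

### API

Orientations are given as [roll, pitch, yaw] about the fixed x, y, z axes, in that order (R = Rz(yaw) Ry(pitch) Rx(roll)).
In Python, from workcell import bot, grab_frame, regions_of gives the robot as it stands. The module is installed in compiled form; this text tells all that it offers.
- The arm moves only by the tool play_rows, never from a script. Its argument "plan" is a list of rows, each a list of 3 entries, a list of its own where there are three numbers: the shift along the tool's x, y, z in units of 2.5 cm (1.0 is 2.5 cm), then the turn, a rotation vector about the tool's x, y, z in units of 0.15 rad (1.0 is 0.15 rad), then the closure, from -1 (fully open) to 1 (shut). In form: [[[tx, ty, tz], [rx, ry, rz], jaw], ...]. A call has 1 to 20 rows; each row shifts and turns the commanded pose from where the row before left it, along the tool's axes as they then stand; what a row does not reach is not made up. A row lasts 1/8 s, in which the tool goes at most 62.5 mm and 10.7 degrees, less where a joint would pass 70% of its speed; a pose out of reach is approached as far as the arm can. A call with a number of a shift or a turn outside -1 to 1 is refused whole. A call with a gripper value outside its range is refused whole. The fingers move at their own pace and stop on an object; "newtons" is the grip in N (left out, the last holds). Time passes only in rows, so rows that do not move let the fingers close. It gives the time, the measured TCP pose, the force, the opening and the grip force at its end, in the units of the state.
- bot.observe(): the state, without advancing time (a new reading comes with each control period).
- grab_frame(name): name is "side" or "top"; returns a dict with "pixels" (384x512x3 uint8, red, green, blue), "depth" (384x512 float32, m along the optical axis (not along the pixel's ray), 0 where there is no reading), "camera_matrix" (3x3 intrinsics, pixels), "distortion" ([k1, k2, p1, p2, k3] as OpenCV has them; the pictures are not rectified), "R" (3x3) and "t" (3): a world point X has camera coordinates R X + t. Camera axes: x right, y down, z forward; pixel columns grow to the right and rows downward; lengths in m; the calibration is good to about 2 mm. A picture is of the moment at which its call begins.
- bot.job_done(): hands the job in; it is judged then, once.
Trained networks look in the newest picture that a camera, given by its name, has taken for a name from the list of things; names that differ only in an ending like _2 or _b are one class to them, and where a whole thing is asked for, a point or a joint stands for the part that bears it (a point fixed in the world has none). Each returns a list of dicts, best first, with "p" (0 to 1); they miss things now and then, are a little off and sometimes report something else, mostly with a low value. They report only what shows in the picture. A call takes as long as a camera call.
- regions_of(thing, camera): "mask" (384x512 bool, what is visible of it) and "box" ([left, top, right, bottom] in pixels, round what is visible of it).
The state is a dict: "clock": time; "qpos": joint angles; "qd": joint speeds; "joint_efforts": joint torques, N m; "position": TCP position; "tool_rot": TCP orientation; "force": force on the tool from outside, world axes, zero at the start; "moment": the same for the moment, N m; "grip_width": finger opening in m; "finger_force": force on a finger pad.
Only numpy, scipy, OpenCV 4.12 (cv2) and the standard library are available. Lean on these libraries where they do the work, as an engineer would, in place of code of your own. Each camera call takes 0.05 s, during which the arm holds its last target. There are 200 camera calls.

### The job

Free the clamp knob, slide the jig's stop all the way back, and lay all the acrylic badge blanks flat in the bay, one on top of another. Tap the pile until every edge is flush against the end fence and both back stops, push the sliding stop up against it and clamp the stop tight, fully clockwise, with the square stack left in the jig. Do not disturb the mug, the tape or the glue bottle.

Things in the scene. Friction and masses are not known exactly. Their poses are not given: they have to be found in the camera images.
- jig: squaring jig fixed to the table: dark steel base plate 130 x 250 x 12 mm. Origin on the table surface; the base spans local x -65..65, y -110..140, z 0..12 mm. Its stacking bay is bounded by an aluminium end fence (-y), two aluminium back stops (+x) and the blue sliding stop (+y); the -x side, towards the robot, is open
- fence (a point): middle of the end fence's inner face (jig local x 2, y -85 mm), 23 mm above the base top; the fence is 76 mm wide along the jig's x, 18 mm thick and rises 46 mm above the base
- backstops (a point): midway between the two back stops, in the plane of their inner faces (jig local x 40, y -30 mm), 23 mm above the base top. The stops are 16 x 22 mm, centred 44 mm either way along the jig's y, 46 mm tall above the base, with a 66 mm wide gap for a finger between them
- bay (a point): point on the base's top (12 mm above the table), under the centre of a fully squared stack: local x 10, y -30 mm of the jig. Axes as the jig; the blanks' 110 mm length lies along the jig's y here
- carriage (a joint): travel of the sliding stop (blue block with bright face, 70 x 70 mm, top 44 mm above the base) along the jig's +y, in m. The gap between its face and the end fence is 100 mm + this value: 0 is nearest the fence, 0.010 is touching squared 110 mm blanks, 0.055 is fully back. Slides with about 2 N when the clamp is free, held when clamped
- stop_face (a point): middle of the sliding stop's face that looks to the fence (jig's -y), 22 mm above the base top
- clamp (a joint): angle of the clamp knob on top of the sliding stop, in rad, growing clockwise seen from above: 0 fully free, from about 0.9 it starts to bite, 1.6 is the hard end. Clamped tight is 1.25 or more, free is 0.5 or less
- clamp_grip (a point): on the clamp knob's vertical axis at grip height (86 mm above the table), 43 mm behind the stop's face. The knob is a red upright bar 50 mm long along this point's x, 16 mm thick along its y, reaching 18 mm below to 14 mm above this point, over a black 44 mm disc. The point turns and slides with the knob
- blank1: orange acrylic badge blank, a loose flat plate 110 x 60 x 8 mm, about 65 g; origin in the centre of its underside, x along its 110 mm length, z up. May be absent
- blank2: blue acrylic badge blank, a loose flat plate 110 x 60 x 8 mm, about 65 g; origin in the centre of its underside, x along its 110 mm length, z up. May be absent
- blank3: yellow acrylic badge blank, a loose flat plate 110 x 60 x 8 mm, about 65 g; origin in the centre of its underside, x along its 110 mm length, z up. May be absent
- blank4: green acrylic badge blank, a loose flat plate 110 x 60 x 8 mm, about 65 g; origin in the centre of its underside, x along its 110 mm length, z up. May be absent
- blank5: red acrylic badge blank, a loose flat plate 110 x 60 x 8 mm, about 65 g; origin in the centre of its underside, x along its 110 mm length, z up. May be absent
- mug: blue mug, 80 mm across, 90 mm tall, bystander; origin in the centre of its underside
- tape: roll of tape lying flat, 100 mm across, 25 mm tall, bystander; origin in the centre of its underside
- glue: white glue bottle, 60 mm across, 140 mm tall, bystander; origin in the centre of its underside

How it is judged:
On the way, in this order (a step that is already met when the one before it is completed fails the run):
1. the clamp knob has been turned free (0.5 rad or less) (value of joint clamp below 0.5 rad), for 0.2 s.
2. the sliding stop has been slid back (at least 45 of its 55 mm) (value of joint carriage above 0.045 m), for 0.2 s.
3. every blank lies flat in the bay, roughly in the pile (within 40 mm) (horizontal distance between each of blank1, blank2, blank3, blank4, blank5 and bay below 0.04 m and angle between the z axis of each of blank1, blank2, blank3, blank4, blank5 and the z axis of jig, either way round below 0.1 rad and z of each of blank1, blank2, blank3, blank4, blank5 in the frame of jig below 0.05 m), for 0.2 s.
4. the stop has been pushed up to the pile (gap to the fence under 114 mm) and clamped (1.25 rad or more) (value of joint carriage below 0.014 m and value of joint clamp above 1.25 rad), for 0.2 s.
At the end, for the whole second after the job is handed in: Every blank that is present lies flat in the pile in the bay, at rest, within 3.5 mm of flush with the end fence and the back stops and within 0.05 rad of square; the sliding stop stands within 3.5 mm of the stack; the clamp knob is at 1.25 rad or more; nothing is held (x of blank1 in the frame of jig between 0.0065 and 0.013 m and y of blank1 in the frame of jig between -0.0335 and -0.0265 m and z of blank1 in the frame of jig between 0.009 and 0.048 m and angle between the x axis of each of blank1, blank2, blank3, blank4, blank5 and the y axis of jig, either way round below 0.05 rad and angle between the z axis of each of blank1, blank2, blank3, blank4, blank5 and the z axis of jig, either way round below 0.06 rad and linear speed of each of blank1, blank2, blank3, blank4, blank5 below 0.02 m/s and x of blank2 in the frame of jig between 0.0065 and 0.013 m and y of blank2 in the frame of jig between -0.0335 and -0.0265 m and z of blank2 in the frame of jig between 0.009 and 0.048 m and x of blank3 in the frame of jig between 0.0065 and 0.013 m and y of blank3 in the frame of jig between -0.0335 and -0.0265 m and z of blank3 in the frame of jig between 0.009 and 0.048 m and x of blank4 in the frame of jig between 0.0065 and 0.013 m and y of blank4 in the frame of jig between -0.0335 and -0.0265 m and z of blank4 in the frame of jig between 0.009 and 0.048 m and x of blank5 in the frame of jig between 0.0065 and 0.013 m and y of blank5 in the frame of jig between -0.0335 and -0.0265 m and z of blank5 in the frame of jig between 0.009 and 0.048 m and value of joint carriage between 0.006 and 0.0135 m and value of joint clamp above 1.25 rad); the robot touches nothing.
It fails at once if the mug was shifted by more than 30 mm or tipped (distance of mug from where it was at the start of the episode above 0.03 m or angle between mug's own z axis and vertical above 0.5 rad).
It fails at once if the tape roll was shifted by more than 30 mm or tipped (distance of tape from where it was at the start of the episode above 0.03 m or angle between tape's own z axis and vertical above 0.5 rad).
It fails at once if the glue bottle was shifted by more than 30 mm or tipped (distance of glue from where it was at the start of the episode above 0.03 m or angle between glue's own z axis and vertical above 0.5 rad).
Of blank1, blank2, blank3, blank4, blank5 only 3 to 5 are there at a start; the rules pass over those that are not, and their reading is None.
At some moment in a run one of blank1, blank2, blank3, blank4, blank5 may be knocked a few centimetres aside while the robot is not near it.
It also fails if it takes over 210 s, if anything falls off the work surface, if the arm or the gripper's body presses on something with over 40 N, if the wrist force passes 120 N, or if a joint passes its speed limit or range.

## Working session

There is one attempt and no reset: what is moved stays moved. The work goes in short steps, Python scripts to look and compute and a tool call to move; the robot and the scene stay as the last step left them, time stands still between calls to the robot, and variables do not carry over. Pictures are saved under pics/ and viewed, at most 14 in all, crops included, and the job is handed in when it is done.

Besides the shell and the picture viewer there is one more tool, called as name(argument=value, ...) on one line, values as JSON. play_rows: Moves the arm, as the interface text tells. Its arguments: {"type":"object","properties":{"plan":{"type":"array"},"newtons":{"type":"number"}},"required":["plan"]}

```bash
mkdir -p pics
cat > h.py <<'E'
import numpy as np, cv2
from workcell import bot, grab_frame, regions_of
def cloud(f):
    d=f["depth"];K=np.array(f["camera_matrix"]);h,w=d.shape
    u,v=np.meshgrid(np.arange(w),np.arange(h))
    p=cv2.undistortPoints(np.stack([u,v],-1).reshape(-1,1,2).astype(np.float32),K,np.array(f["distortion"],float)).reshape(h,w,2)
    C=np.dstack([p[...,0]*d,p[...,1]*d,d])
    X=(C-np.array(f["t"]))@np.array(f["R"])
    X[d<=0]=np.nan
    return X
def save(f,n,s=None):
    im=f["pixels"][...,::-1]
    if s: im=im[s[1]:s[3],s[0]:s[2]]; k=min(800/im.shape[1],600/im.shape[0]); im=cv2.resize(im,None,fx=k,fy=k)
    cv2.imwrite("pics/"+n+".png",im)
E
python3 - <<'E'
from h import *
s=bot.observe();print({k:np.round(v,3) for k,v in s.items()})
for c in ("top","side"):
    f=grab_frame(c);save(f,c+"0");X=cloud(f)
    print(c,"cam at",np.round(-np.array(f["R"]).T@f["t"],3))
    for n in ["jig","carriage","clamp","blank1","blank2","blank3","blank4","blank5","mug","tape","glue"]:
        for r in regions_of(n,c)[:2]:
            P=X[r["mask"]];P=P[~np.isnan(P[:,0])]
            if len(P)<5: continue
            z=np.percentile(P[:,2],90);T=P[P[:,2]>z-.006]
            rc=cv2.minAreaRect((T[:,:2]*1000).astype(np.float32))
            print(n,round(r["p"],2),r["box"],len(P),"med",np.round(np.median(P,0),3),"z90",round(z,3),"rect",np.round(rc[0]),np.round(rc[1]),round(rc[2],1))
E
```

```text
{'clock': np.float64(0.0), 'qpos': array([ 1.243,  0.522, -0.036,  1.6  ,  0.021,  1.021, -0.113]), 'qd': array([ 0.002, -0.001,  0.   ,  0.001,  0.001, -0.001, -0.002]), 'joint_efforts': array([ 0.0000e+00, -9.2710e+01,  1.9800e+00, -3.6992e+01,  1.8000e-02,
        8.0000e-03,  0.0000e+00]), 'position': array([ 0.159, -0.604,  0.21 ]), 'tool_rot': array([-3.14 ,  0.   ,  0.258]), 'force': array([ 0.769, -0.296,  0.944]), 'moment': array([-0.005, -0.001, -0.034]), 'finger_force': np.float64(0.0), 'grip_width': np.float64(0.085)}
top cam at [0.308 0.072 1.378]
jig 0.82 [174.4, 190.6, 262.9, 237.1] 3838 med [0.536 0.202 0.014] z90 0.059 rect [552. 182.] [ 88. 195.] 0.8
carriage 0.94 [187.2, 198.2, 219.5, 222.7] 696 med [0.534 0.241 0.058] z90 0.099 rect [542. 252.] [16. 47.] 1.5
clamp 0.47 [188.3, 202.5, 208.6, 217.3] 240 med [0.536 0.252 0.088] z90 0.103 rect [542. 252.] [15. 47.] 3.4
blank1 0.92 [401.4, 183.1, 427.1, 221.0] 759 med [ 0.564 -0.374  0.008] z90 0.012 rect [ 564. -374.] [ 61. 112.] 80.3
blank1 0.88 [361.8, 171.1, 393.5, 211.7] 791 med [ 0.601 -0.262  0.009] z90 0.013 re
[... 2821 characters left out ...]
.] [111.  60.] 12.4
blank5 0.97 [336.5, 325.7, 390.0, 373.2] 1273 med [ 0.561 -0.372  0.007] z90 0.009 rect [ 564. -372.] [ 60. 113.] 79.1
blank5 0.83 [321.0, 280.1, 364.0, 328.6] 1059 med [ 0.596 -0.261  0.007] z90 0.009 rect [ 600. -260.] [111.  60.] 12.4
mug 0.56 [317.2, 184.7, 360.5, 227.5] 1130 med [ 0.752 -0.058  0.055] z90 0.087 rect [752. -52.] [79. 76.] 80.6
tape 0.84 [277.4, 161.7, 312.5, 187.2] 541 med [0.756 0.134 0.021] z90 0.026 rect [759. 137.] [99. 97.] 64.5
glue 0.69 [149.1, 104.2, 170.2, 145.0] 597 med [0.486 0.515 0.07 ] z90 0.119 rect [489. 533.] [26. 27.] 16.5
glue 0.29 [318.0, 185.2, 359.6, 227.4] 1121 med [ 0.752 -0.057  0.054] z90 0.087 rect [753. -53.] [79. 75.] 31.2
```

Run:
```python
from h import *
f=grab_frame("top");save(f,"a",[150,90,470,290]);X=cloud(f)
for i,r in enumerate(regions_of("blank1","top")):
    P=X[r["mask"]];P=P[~np.isnan(P[:,0])];c=f["pixels"][r["mask"]].mean(0)
    rc=cv2.minAreaRect((P[P[:,2]>0.003,:2]*1000).astype(np.float32)); print(round(r["p"],2),r["box"],np.round(c),np.round(np.median(P,0),3),np.round(rc[0]),np.round(rc[1]),round(rc[2],1))
# jig metrology from cloud
for c in("top","side"):
    f=grab_frame(c);X=cloud(f)
    R=(X[...,0]>.42)&(X[...,0]<.68)&(X[...,1]>.0)&(X[...,1]<.38)
    for lo,hi in((.006,.02),(.05,.063),(.09,.11)):
        P=X[R&(X[...,2]>lo)&(X[...,2]<hi)]
        m=np.zeros((400,400),np.uint8)
        q=((P[:,:2]-[.4,0])*1000).astype(int);m[q[:,0],np.clip(q[:,1],0,399)]=255
        m=cv2.morphologyEx(m,cv2.MORPH_CLOSE,np.ones((7,7),np.uint8))
        n,l,st,ce=cv2.connectedComponentsWithStats(m)
        for k in range(1,n):
            if st[k,4]<100: continue
            yx=np.argwhere(l==k).astype(np.float32);rc=cv2.minAreaRect(yx)
            print(c,lo,hi,"ctr",np.round(rc[0])+[400,0],np.round(rc[1]),round(rc[2],1),"z",round(float(np.median(P[:,2])),3))
```

```text
0.98 [366.6, 170.8, 391.2, 212.1] [ 37.  60. 109.] [ 0.6   -0.262  0.009] [ 602. -262.] [112.  61.] 13.3
0.84 [321.6, 230.1, 346.7, 271.2] [132.  74.  41.] [ 0.434 -0.126  0.008] [ 434. -126.] [ 59. 112.] 77.9
0.67 [313.2, 182.4, 340.3, 220.6] [43. 83. 52.] [ 0.577 -0.112  0.009] [ 579. -112.] [ 60. 110.] 77.7
0.61 [403.3, 183.9, 425.7, 223.9] [144. 125.  56.] [ 0.561 -0.373  0.009] [ 563. -375.] [ 61. 111.] 78.8
top 0.006 0.02 ctr [541. 208.] [141. 271.] 2.2 z 0.012
top 0.05 0.063 ctr [551. 235.] [90. 88.] 1.8 z 0.057
top 0.05 0.063 ctr [546.  93.] [16. 77.] 90.0 z 0.057
top 0.05 0.063 ctr [592. 114.] [16. 20.] 0.0 z 0.057
top 0.09 0.11 ctr [541. 251.] [17. 48.] 4.6 z 0.1
side 0.006 0.02 ctr [540. 206.] [131. 254.] 1.3 z 0.012
side 0.006 0.02 ctr [596. 292.] [16. 76.] 1.1 z 0.012
side 0.05 0.063 ctr [550. 237.] [92. 90.] 2.9 z 0.056
side 0.05 0.063 ctr [555.  98.] [97. 36.] 17.3 z 0.056
side 0.09 0.11 ctr [540. 255.] [17. 51.] 5.5 z 0.098
```

View pics/a.png

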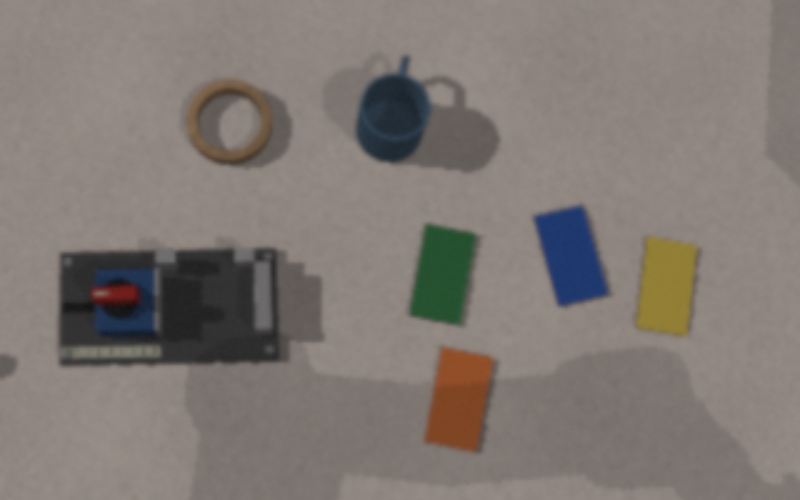

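View pics/side0.png

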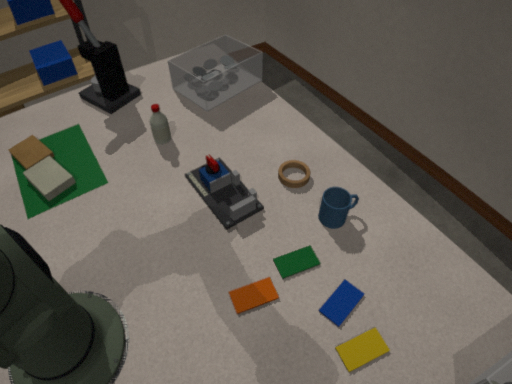

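The top picture shows the jig at left, with the knob at crop (115,295). It also shows four blanks: green (443,275), blue (570,255), yellow (667,285) and orange (460,400). There is no red blank. The side view agrees, and the heights (8–9 mm blanks, knob top 100 mm, base 12 mm) match the text.

play_rows(plan=[[[0,0,0],[0,0,-0.92],-1],[[0,0,0],[0,0,-0.92],-1],[[0,0,0],[0,0,-0.92],-1],[[0,0,0],[0,0,-0.92],-1],[[0,0,0],[0,0,-0.92],-1],[[0,0,0],[0,0,-0.92],-1],[[0,0,0],[0,0,-0.92],-1],[[0,0,0],[0,0,-0.92],-1],[[0,0,0],[0,0,-0.92],-1],[[0,0,0],[0,0,-0.92],-1],[[0.5,1,0],[0,0,0],-1],[[0.5,1,0],[0,0,0],-1],[[0.5,1,0],[0,0,0],-1],[[0.5,1,0],[0,0,0],-1],[[0.5,1,0],[0,0,0],-1],[[0.5,1,0],[0,0,0],-1],[[0.5,1,0],[0,0,0],-1],[[0.5,1,0],[0,0,0],-1],[[0.5,1,0],[0,0,0],-1],[[0.5,1,0],[0,0,0],-1]], newtons=40)

```text
clock: 3.9
position: [0.4011, -0.4625, 0.211]
tool_rot: [-3.142, 0.0, 1.638]
force: [0.1, -0.5, 0.8]
grip_width: 0.0856
finger_force: 0.0
```

play_rows(plan=[[[1,0.6,0],[0,0,0],-1],[[1,0.6,0],[0,0,0],-1],[[1,0.6,0],[0,0,0],-1],[[1,0.6,0],[0,0,0],-1],[[1,0.6,0],[0,0,0],-1],[[1,0.6,0],[0,0,0],-1],[[1,0.6,0],[0,0,0],-1],[[1,0.6,0],[0,0,0],-1],[[1,0.6,0],[0,0,0],-1],[[1,0.6,0],[0,0,0],-1],[[1,0.15,0],[0,0,0],-1],[[1,0.15,0],[0,0,0],-1],[[1,0.15,0],[0,0,0],-1],[[1,0.15,0],[0,0,0],-1],[[1,0.15,0],[0,0,0],-1],[[1,0.15,0],[0,0,0],-1],[[1,0.15,0],[0,0,0],-1],[[1,0.15,0],[0,0,0],-1],[[1,0.15,0],[0,0,0],-1],[[1,0.15,0],[0,0,0],-1]])

```text
clock: 6.4
position: [0.5541, 0.0493, 0.2111]
tool_rot: [3.141, 0.0, 1.638]
force: [-0.8, 0.2, -0.0]
grip_width: 0.0854
finger_force: 0.0
```

play_rows(plan=[[[1,0,0],[0,0,0],-1],[[1,0,0],[0,0,0],-1],[[1,0,0],[0,0,0],-1],[[1,0,0],[0,0,0],-1],[[1,0,0],[0,0,0],-1],[[1,0,0],[0,0,0],-1],[[1,0,0],[0,0,0],-1],[[1,0,0],[0,0,0],-1],[[0.2,0,0],[0,0,0],-1],[[0,0,0],[0,0,0],-1]])

```text
clock: 7.65
position: [0.5404, 0.2527, 0.2109]
tool_rot: [-3.142, 0.0, 1.638]
force: [1.6, 0.8, -0.1]
grip_width: 0.0854
finger_force: 0.0
```

play_rows(plan=[[[0,0,1],[0,0,0],-1],[[0,0,1],[0,0,0],-1],[[0,0,1],[0,0,0],-1],[[0,0,1],[0,0,0],-1],[[0,0,0.9],[0,0,0],-1],[[0,0,0],[0,0,0],-1],[[0,0,0],[0,0,0],0],[[0,0,0],[0,0,0],1],[[0,0,0],[0,0,0],1],[[0,0,0],[0,0,0],1],[[0,0,0],[0,0,0],1],[[0,0,0],[0,0,0],1],[[0,0,0],[0,0,0],1]])

```text
clock: 9.28
position: [0.5403, 0.2531, 0.0885]
tool_rot: [-3.142, -0.0, 1.638]
force: [0.4, 0.6, -0.7]
grip_width: 0.0
finger_force: 0.0
```

Run:
```python
from h import *
f=grab_frame("side");save(f,"b",[170,110,290,200])
f=grab_frame("top");save(f,"c",[150,160,290,265])
```

```text
(no output)
```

View pics/b.png

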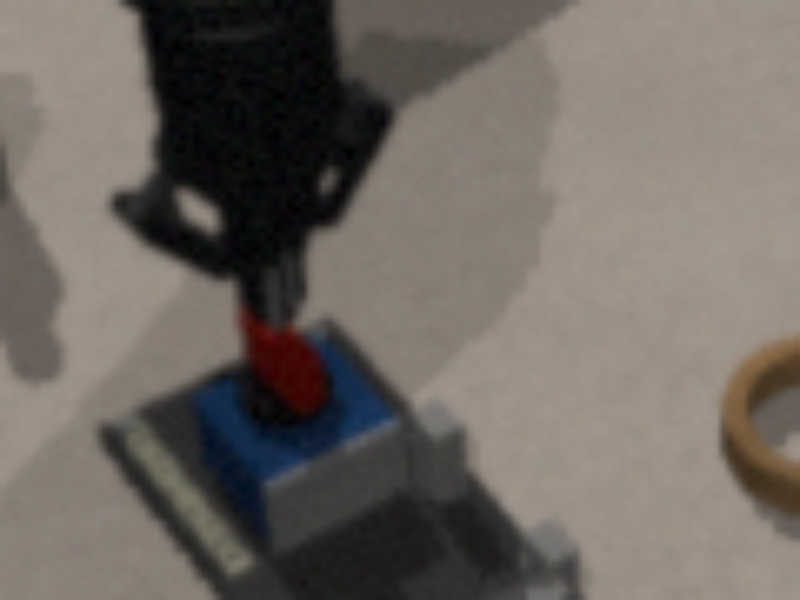

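The side view shows the shut fingertips at about (270,300), at the far upper end of the red bar or above it. They have not gripped it, so I'm measuring where they are.

Run:
```python
from h import *
f=grab_frame("side");X=cloud(f);im=f["pixels"].astype(int)
# pixel profile down the finger column: crop (270,y)->full
for y in range(140,178,2):
    for u in (209,212,214): print(y,u,np.round(X[y,u],3),im[y,u],end=" | ")
    print()
red=(im[...,0]>90)&(im[...,1]<50)&(im[...,2]<60)
R=red&(np.abs(X[...,0]-.54)<.06)&(np.abs(X[...,1]-.25)<.06)
P=X[R];print(len(P),P.min(0),P.max(0),np.median(P,0))
```

```text
140 209 [0.534 0.238 0.188] [7 8 8] | 140 212 [0.546 0.246 0.176] [13 11 17] | 140 214 [0.548 0.238 0.181] [10 14 16] | 
142 209 [0.533 0.238 0.181] [11 14 14] | 142 212 [0.544 0.243 0.172] [8 5 8] | 142 214 [0.55  0.243 0.168] [ 6  8 12] | 
144 209 [0.532 0.237 0.175] [10  9 15] | 144 212 [0.545 0.246 0.162] [ 4  7 10] | 144 214 [0.55  0.244 0.16 ] [14 11 12] | 
146 209 [0.533 0.242 0.163] [16 17 19] | 146 212 [0.543 0.245 0.156] [ 5 10 10] | 146 214 [0.548 0.242 0.156] [ 6 11 10] | 
148 209 [0.534 0.245 0.153] [ 7 12 10] | 148 212 [0.545 0.249 0.145] [32 31 32] | 148 214 [0.551 0.249 0.141] [23 24 22] | 
150 209 [0.532 0.242 0.149] [24 24 26] | 150 212 [0.541 0.243 0.143] [36 36 37] | 150 214 [0.55  0.249 0.134] [36 32 32] | 
152 209 [0.533 0.246 0.138] [32 31 32] | 152 212 [0.541 0.245 0.134] [30 26 25] | 152 214 [0.549 0.248 0.128] [38 40 39] | 
154 209 [0.533 0.248 0.128] [19 20 20] | 154 212 [0.541 0.245 0.126] [27 29 26] | 154 214 [0.546 0.242 0.126] [43 45 42] | 
156 209 [0.532 0.248 0.121] [17 14 13] | 156 212 [0.54  0.244 0.12 ] [35 33 35] | 156 214 [0.546 0.245 0.115] [64 
[... 650 characters left out ...]
 0.256 0.066] [18 14 17] | 168 212 [0.534 0.242 0.076] [52  6 10] | 168 214 [0.536 0.233 0.083] [63 13 14] | 
170 209 [0.526 0.247 0.068] [16 16 17] | 170 212 [0.533 0.242 0.068] [21 11 14] | 170 214 [0.535 0.231 0.077] [52  0  3] | 
172 209 [0.523 0.243 0.064] [2 5 8] | 172 212 [nan nan nan] [0 0 0] | 172 214 [0.536 0.236 0.063] [14  0  0] | 
174 209 [0.523 0.245 0.054] [ 4 17 34] | 174 212 [0.53  0.239 0.055] [11 17 32] | 174 214 [0.535 0.237 0.054] [ 8 21 35] | 
176 209 [0.519 0.238 0.054] [20 41 69] | 176 212 [0.526 0.233 0.055] [11 30 48] | 176 214 [0.531 0.229 0.055] [16 30 49] | 
1 [0.53586551 0.25344187 0.09853321] [0.53586551 0.25344187 0.09853321] [0.53586551 0.25344187 0.09853321]
```

View pics/c.png

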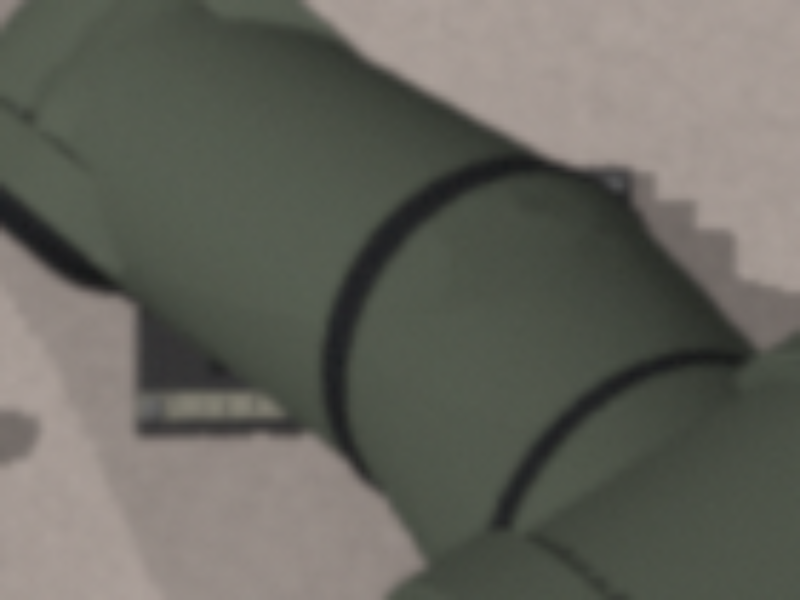

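The depth image puts the fingertips about 5 mm above the bar's top (z≈0.105), although the reported TCP is 0.0885. I'll touch down gently to calibrate the tip.

play_rows(plan=[[[0,0,0.08],[0,0,0],1],[[0,0,0.08],[0,0,0],1]])

```text
clock: 9.68
position: [0.5403, 0.253, 0.0844]
tool_rot: [-3.142, -0.0, 1.638]
force: [0.6, 0.6, 0.0]
grip_width: -0.0
finger_force: 0.0
```

Run:
```python
from h import *
f=grab_frame("side");X=cloud(f);im=f["pixels"].astype(int)
for y in range(150,168):
    print(y,[ (tuple(np.round(X[y,u],3)),im[y,u,0]-im[y,u,1]) for u in (209,211,213)])
```

```text
150 [((np.float64(0.531), np.float64(0.24), np.float64(0.151)), np.int64(0)), ((np.float64(0.539), np.float64(0.245), np.float64(0.143)), np.int64(-2)), ((np.float64(0.546), np.float64(0.246), np.float64(0.139)), np.int64(-1))]
151 [((np.float64(0.532), np.float64(0.242), np.float64(0.145)), np.int64(2)), ((np.float64(0.538), np.float64(0.244), np.float64(0.141)), np.int64(1)), ((np.float64(0.545), np.float64(0.245), np.float64(0.136)), np.int64(1))]
152 [((np.float64(0.534), np.float64(0.25), np.float64(0.134)), np.int64(0)), ((np.float64(0.537), np.float64(0.242), np.float64(0.139)), np.int64(-1)), ((np.float64(0.543), np.float64(0.243), np.float64(0.135)), np.int64(3))]
153 [((np.float64(0.534), np.float64(0.249), np.float64(0.131)), np.int64(-3)), ((np.float64(0.537), np.float64(0.243), np.float64(0.134)), np.int64(0)), ((np.float64(0.544), np.float64(0.246), np.float64(0.128)), np.int64(2))]
154 [((np.float64(0.533), np.float64(0.249), np.float64(0.127)), np.int64(0)), ((np.float64(0.537), np.float64(0.244), np.float64(0.129)), np.int64(2)), ((np.float64(0.543), np.float64(0.244
[... 2300 characters left out ...]
, np.int64(60))]
165 [((np.float64(0.532), np.float64(0.256), np.float64(0.078)), np.int64(48)), ((np.float64(0.533), np.float64(0.245), np.float64(0.086)), np.int64(54)), ((np.float64(0.534), np.float64(0.234), np.float64(0.095)), np.int64(51))]
166 [((np.float64(0.533), np.float64(0.261), np.float64(0.069)), np.int64(32)), ((np.float64(0.533), np.float64(0.246), np.float64(0.081)), np.int64(51)), ((np.float64(nan), np.float64(nan), np.float64(nan)), np.int64(57))]
167 [((np.float64(0.532), np.float64(0.259), np.float64(0.067)), np.int64(16)), ((np.float64(0.533), np.float64(0.246), np.float64(0.078)), np.int64(51)), ((np.float64(0.534), np.float64(0.234), np.float64(0.087)), np.int64(50))]
```

play_rows(plan=[[[0,0,0.06],[0,0,0],1],[[0,0,0.06],[0,0,0],1]])

```text
clock: 9.98
position: [0.5403, 0.2531, 0.0814]
tool_rot: [-3.142, -0.0, 1.638]
force: [0.5, -0.4, -0.5]
grip_width: 0.0
finger_force: 0.0
```

play_rows(plan=[[[0,0,0.06],[0,0,0],1],[[0,0,0.06],[0,0,0],1]])

```text
clock: 10.22
position: [0.5407, 0.2533, 0.0795]
tool_rot: [3.141, -0.0, 1.638]
force: [-6.7, -5.2, 33.7]
grip_width: -0.0002
finger_force: 17.2
```

The bar top was touched at a reported 0.080, so the shut tips actually stand about 20 mm above the reported TCP z. I'll use that offset from here.

play_rows(plan=[[[0,0,-0.6],[0,0,0],1],[[0,0,-0.6],[0,0,0],-1],[[0,0,0],[0,0,0],-1],[[0,0,0],[0,0,0],-1],[[0,0,0],[0,0,0],-1],[[0,0,0],[0,0,0],-1],[[0,0,0],[0,0,0],-1],[[0,0,0.8],[0,0,0],-1],[[0,0,0.8],[0,0,0],-1],[[0,0,0.6],[0,0,0],-1],[[0,0,0],[0,0,0],-1],[[0,0,0],[0,0,0],1],[[0,0,0],[0,0,0],1],[[0,0,0],[0,0,0],1],[[0,0,0],[0,0,0],1],[[0,0,0],[0,0,0],1],[[0,0,0],[0,0,0],1],[[0,0,0],[0,0,0],1]], newtons=60)

```text
clock: 12.48
position: [0.5411, 0.2532, 0.0541]
tool_rot: [3.14, -0.001, 1.637]
force: [4.1, -0.5, 6.0]
grip_width: 0.0148
finger_force: 60.2
```

play_rows(plan=[[[0,0,0],[0,0,-0.8],1],[[0,0,0],[0,0,-0.8],1],[[0,0,0],[0,0,-0.8],1],[[0,0,0],[0,0,-0.8],1],[[0,0,0],[0,0,-0.8],1],[[0,0,0],[0,0,-0.8],1],[[0,0,0],[0,0,-0.8],1],[[0,0,0],[0,0,-0.8],1]])

```text
clock: 13.48
position: [0.5418, 0.2534, 0.0541]
tool_rot: [3.139, 0.002, 2.601]
force: [9.8, 1.5, -0.1]
grip_width: 0.0154
finger_force: 59.5
```

```bash
python3 -c "
from h import *
s=bot.observe();print(s['moment'],s['force'],s['tool_rot'],s['qpos'])"
```

```text
[ 0.31209532 -1.96502095 -0.14446848] [ 9.76275787  1.46001273 -0.06183417] [3.13918170e+00 1.58408949e-03 2.60120453e+00] [-0.06736596  0.77617554 -0.70085794  1.76574386  0.65057597  0.84294661
 -0.04618584]
```

play_rows(plan=[[[0,0,0],[0,0,-0.7],1],[[0,0,0],[0,0,-0.7],1],[[0,0,0],[0,0,-0.6],1],[[0,0,0],[0,0,0],1]])

```text
clock: 13.98
position: [0.542, 0.2533, 0.0541]
tool_rot: [3.14, 0.002, 2.899]
force: [9.7, 1.2, 2.4]
grip_width: 0.0148
finger_force: 59.9
```

```bash
python3 -c "
from h import *
s=bot.observe();print(s['moment'],s['force'],s['tool_rot'],s['qpos'])"
```

```text
[ 0.21758623 -2.09414358  0.02137639] [9.72173585 1.20975027 2.42784384] [3.13971502e+00 2.30027776e-03 2.89861665e+00] [-0.02616153  0.79882276 -0.76856197  1.76340289  0.70683814  0.87512247
  0.20915522]
```

play_rows(plan=[[[0.12,0.46,0],[0,0,0],1],[[0.12,0.46,0],[0,0,0],1],[[0.12,0.46,0],[0,0,0],1],[[0.12,0.46,0],[0,0,0],1],[[0,0,0],[0,0,0],1],[[0,0,0],[0,0,0],1]])

```text
clock: 14.72
position: [0.5411, 0.3011, 0.0541]
tool_rot: [3.14, 0.002, 2.898]
force: [8.7, 1.8, 2.3]
grip_width: 0.0147
finger_force: 60.2
```

play_rows(plan=[[[0.02,0.08,0],[0,0,0],1],[[0.02,0.08,0],[0,0,0],1],[[0,0,0],[0,0,0],1]])

```text
clock: 15.1
position: [0.5411, 0.3027, 0.054]
tool_rot: [-3.139, 0.002, 2.896]
force: [5.3, -10.1, 12.5]
grip_width: 0.015
finger_force: 61.6
```

play_rows(plan=[[[0,-0.05,0],[0,0,0],1],[[0,0,0],[0,0,0],-1],[[0,0,0],[0,0,0],-1],[[0,0,0],[0,0,0],-1],[[0,0,0],[0,0,0],-1],[[0,0,-1],[0,0,0],-1],[[0,0,-1],[0,0,0],-1],[[0,0,-1],[0,0,0],-1],[[0,0,-1],[0,0,0],-1],[[0,-1,0],[0,0,0],-1],[[0,-1,0],[0,0,0],-1],[[0,-1,0],[0,0,0],-1],[[0,-1,0],[0,0,0],-1],[[0,-1,0],[0,0,0],-1],[[0,-1,0],[0,0,0],-1],[[0,-1,0],[0,0,0],-1],[[0,-1,0],[0,0,0],-1],[[0,-1,0],[0,0,0],-1],[[0,-1,0],[0,0,0],-1],[[0,-1,0],[0,0,0],-1]])

```text
clock: 17.6
position: [0.4728, 0.0359, 0.1535]
tool_rot: [-3.142, -0.0, 2.898]
force: [-0.1, 0.3, -0.5]
grip_width: 0.0852
finger_force: 0.0
```

play_rows(plan=[[[0,-1,0],[0,0,0],-1],[[0,-1,0],[0,0,0],-1],[[0,-1,0],[0,0,0],-1],[[0,-1,0],[0,0,0],-1]])

```text
clock: 18.1
position: [0.4487, -0.0611, 0.1536]
tool_rot: [-3.142, 0.0, 2.898]
force: [0.5, 0.2, 0.1]
grip_width: 0.0854
finger_force: 0.0
```

```bash
cat > j.py <<'E'
from h import *
from scipy.optimize import minimize
def jigfit():
    out=[]
    for c in("top","side"):
        f=grab_frame(c);X=cloud(f).reshape(-1,3)
        P=X[(X[:,0]>.44)&(X[:,0]<.65)&(X[:,1]>.03)&(X[:,1]<.37)]
        B=P[(P[:,2]>.006)&(P[:,2]<.13),:2]
        # footprint model: maximise inside minus outside of base rectangle, soft edges
        G=P[P[:,2]<.005,:2]
        def loc(q,Q): 
            d=Q-q[:2];cs,sn=np.cos(q[2]),np.sin(q[2]);return np.c_[d[:,0]*cs+d[:,1]*sn,-d[:,0]*sn+d[:,1]*cs]
        def ins(q,Q):
            l=loc(q,Q);s=lambda v:1/(1+np.exp(-np.clip(v/.0015,-50,50)))
            return s(l[:,0]+.065)*s(.065-l[:,0])*s(l[:,1]+.11)*s(.14-l[:,1])
        r=minimize(lambda q:-(ins(q,B).sum()-ins(q,G).sum()),[.541,.190,.018],method="Nelder-Mead",options=dict(xatol=1e-5,initial_simplex=[[.541,.19,.018],[.546,.19,.018],[.541,.195,.018],[.541,.19,.05]]))
        out.append(r.x);print(c,np.round(r.x,4),"n",len(B),len(G))
        T=P[(P[:,2]>.052)&(P[:,2]<.063)];l=loc(r.x,T[:,:2])
        for n,m in(("fence",l[:,1]<-.08),("stopA",(l[:,0]>.036)&(np.abs(l[:,1]+.074)<.02)&(l[:,1]>-.086)),("stopB",(l[:,0]>.038)&(np.abs(l[:,1]-.014)<.018)),("carr",(l[:,1]>.06))):
            if m.sum()>5: print("  ",n,m.sum(),np.round(np.percentile(l[m],[5,50,95],axis=0)*1000,1).tolist())
    return out
def blanks(cams=("top","side")):
    for c in cams:
        f=grab_frame(c);X=cloud(f)
        for r in regions_of("blank1",c):
            P=X[r["mask"]];P=P[~np.isnan(P[:,0])];col=f["pixels"][r["mask"]].mean(0)
            P=P[P[:,2]>.003]
            if r["p"]<.3 or len(P)<50: continue
            rc=cv2.minAreaRect((P[:,:2]*1000).astype(np.float32));(a,b)=rc[1];ang=rc[2] if a>b else rc[2]-90
            print(c,round(r["p"],2),"rgb",np.round(col),"ctr",np.round(rc[0],1),"size",np.round(rc[1]),"long dir deg",round(ang,1),"z",round(float(np.median(P[:,2])),4))
E
python3 - <<'E'
from j import *
jigfit(); blanks()
s=bot.observe();print(s["position"],s["tool_rot"])
E
```

```text
top [0.5433 0.1891 0.0179] n 4161 4120
   fence 185 [[-33.4, -103.8], [2.6, -95.4], [40.5, -85.8]]
   stopA 44 [[40.4, -85.4], [48.0, -75.7], [54.8, -65.9]]
   stopB 47 [[39.7, 3.6], [45.6, 14.3], [53.1, 23.0]]
   carr 397 [[-33.7, 70.4], [-6.9, 92.0], [32.5, 137.4]]
side [0.5417 0.1918 0.0215] n 1464 2052
   carr 171 [[-34.2, 70.7], [-20.5, 92.1], [5.6, 131.7]]
top 0.85 rgb [ 38.  64. 117.] ctr [ 601.2 -261.9] size [111.  62.] long dir deg 11.7 z 0.0093
top 0.74 rgb [155. 135.  61.] ctr [ 564.3 -374.8] size [ 61. 114.] long dir deg -10.1 z 0.0088
top 0.68 rgb [52. 89. 59.] ctr [565.8 -74.8] size [ 49. 180.] long dir deg -34.7 z 0.0089
side 0.88 rgb [167. 143.  28.] ctr [ 563.1 -371.8] size [ 61. 112.] long dir deg -11.7 z 0.0069
side 0.69 rgb [34. 94. 48.] ctr [ 578.5 -110. ] size [ 62. 112.] long dir deg -11.2 z 0.0067
side 0.62 rgb [ 30.  65. 129.] ctr [ 600.4 -260.4] size [112.  60.] long dir deg 12.3 z 0.0072
side 0.58 rgb [173.  88.  25.] ctr [ 434.1 -123.9] size [ 62. 112.] long dir deg -12.8 z 0.0072
[ 0.44913114 -0.05965248  0.15362113] [3.14124077e+00 2.57407837e-04 2.89856141e+00]
```

play_rows(plan=[[[0,-0.9,0],[0,0,-0.17],-1],[[0,-0.9,0],[0,0,0],-1],[[-0.05,-0.9,0],[0,0,0],-1],[[0,0,1],[0,0,0],-1],[[0,0,1],[0,0,0],-1],[[0,0,1],[0,0,0],-1],[[0,0,1],[0,0,0],-1],[[0,0,1],[0,0,0],-1],[[0,0,0.9],[0,0,0],-1],[[0,0,0],[0,0,0],-1]])

```text
clock: 19.65
position: [0.4346, -0.1252, 0.0052]
tool_rot: [3.141, -0.002, 2.925]
force: [0.0, -0.3, 0.5]
grip_width: 0.0853
finger_force: 0.0
```

Run:
```python
from j import *
f=grab_frame("side");save(f,"d",[195,225,315,315]);X=cloud(f);m=(abs(X[...,0]-.434)<.09)&(abs(X[...,1]+.124)<.09)&(f["pixels"].max(-1)<60)
P=X[m];print(len(P),np.round(np.nanpercentile(P[:,2],[0,2,5,10,20]),3))
s=bot.observe();print(s["position"],s["tool_rot"],s["force"])
```

```text
1925 [0.008 0.094 0.106 0.124 0.148]
[ 0.43506339 -0.1254438   0.00601278] [ 3.14114807e+00 -8.54066898e-04  2.92481766e+00] [-0.5891331  -0.41102007  0.8985447 ]
```

View pics/d.png

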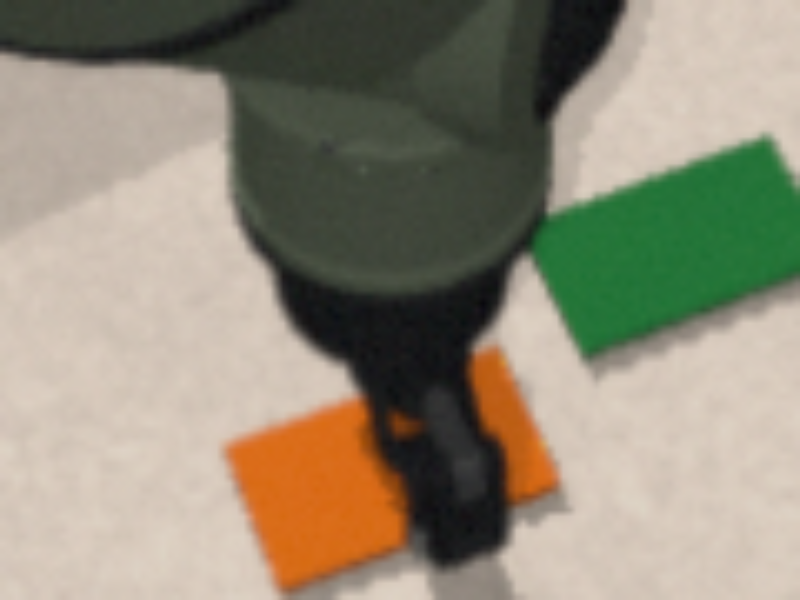

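The near finger stands outside the orange blank's near edge (460,540), still above the table. I'll go down in small steps.

play_rows(plan=[[[0,0,0.5],[0,0,0],-1],[[0,0,0.3],[0,0,0],-1],[[0,0,0],[0,0,0],-1]])

```text
clock: 20.08
position: [0.4347, -0.1264, -0.0144]
tool_rot: [-3.142, -0.001, 2.923]
force: [-0.1, 0.6, 0.6]
grip_width: 0.0853
finger_force: 0.0
```

play_rows(plan=[[[0,0,0.1],[0,0,0],-1],[[0,0,0.1],[0,0,0],-1],[[0,0,0],[0,0,0],-1]])

```text
clock: 20.45
position: [0.4349, -0.1264, -0.0191]
tool_rot: [3.142, -0.0, 2.923]
force: [0.7, 0.0, 0.8]
grip_width: 0.0855
finger_force: 0.0
```

play_rows(plan=[[[0,0,0.12],[0,0,0],-1],[[0,0,0],[0,0,0],-1],[[0,0,0],[0,0,0],1],[[0,0,0],[0,0,0],1],[[0,0,0],[0,0,0],1],[[0,0,0],[0,0,0],1],[[0,0,0],[0,0,0],1]], newtons=30)

```text
clock: 21.32
position: [0.435, -0.1264, -0.0217]
tool_rot: [-3.141, 0.0, 2.923]
force: [-2.4, -0.5, 8.2]
grip_width: 0.059
finger_force: 30.5
```

play_rows(plan=[[[0,0,-0.6],[0,0,0],1],[[0,0,-0.35],[0,0,0.95],1],[[0,0,-0.35],[0,0,0.95],1],[[0,0,-0.35],[0,0,0.95],1],[[0,0,-0.35],[0,0,0.95],1],[[0,0,-0.35],[0,0,0.95],1],[[0,0,-0.35],[0,0,0.95],1],[[0,0,-0.35],[0,0,0.95],1],[[0,0,-0.35],[0,0,0.95],1],[[0,0,-0.35],[0,0,0.95],1],[[0,0,0],[0,0,0.34],1],[[1,0.5,0],[0,0,0],1],[[1,0.5,0],[0,0,0],1],[[1,0.5,0],[0,0,0],1],[[1,0.5,0],[0,0,0],1],[[1,0.5,0],[0,0,0],1],[[1,0.5,0],[0,0,0],1],[[1,0.5,0],[0,0,0],1],[[1,0.5,0],[0,0,0],1],[[1,0.5,0],[0,0,0],1]])

```text
clock: 23.82
position: [0.5433, 0.1015, 0.0717]
tool_rot: [-3.141, 0.0, 1.59]
force: [0.2, -0.0, -1.1]
grip_width: 0.0586
finger_force: 33.2
```

```bash
cat > d.py <<'E'
import sys,numpy as np
from workcell import bot
def delta(x,y,z,yaw):
    s=bot.observe();p=np.array(s["position"]);w=s["tool_rot"][2]
    d=np.array([x,y,z])-p;c,sn=np.cos(yaw),np.sin(yaw)
    dw=(yaw-w+np.pi)%(2*np.pi)-np.pi
    print("pos",np.round(p,4),"rot",np.round(s["tool_rot"],3),"grip",round(float(s["grip_width"]),4),"| in target-yaw axes: tx %.2f ty %.2f tz %.2f units; rz %.2f units"%((d[0]*c+d[1]*sn)/.025,(d[0]*sn-d[1]*c)/.025,-d[2]/.025,-dw/.15))
if __name__=="__main__": delta(*map(float,sys.argv[1:5]))
E
python3 d.py .550 .163 .07 1.590
```

```text
pos [0.5433 0.1015 0.0717] rot [-3.141  0.     1.59 ] grip 0.0586 | in target-yaw axes: tx 2.45 ty 0.31 tz 0.07 units; rz -0.00 units
```

play_rows(plan=[[[0.9,0.1,0],[0,0,0],1],[[0.9,0.1,0],[0,0,0],1],[[0.65,0.1,0],[0,0,0],1],[[0,0,0],[0,0,0],1],[[0,0,0.7],[0,0,0],1],[[0,0,0.7],[0,0,0],1],[[0,0,0.7],[0,0,0],1],[[0,0,0.5],[0,0,0],1],[[0,0,0.3],[0,0,0],1],[[0,0,0.2],[0,0,0],1],[[0,0,0],[0,0,0],1]])

```text
clock: 25.2
position: [0.5495, 0.1621, -0.0058]
tool_rot: [-3.142, -0.0, 1.59]
force: [-0.2, -0.4, -1.2]
grip_width: 0.0589
finger_force: 33.2
```

play_rows(plan=[[[0,0,0.08],[0,0,0],1],[[0,0,0],[0,0,0],-0.3],[[0,0,0],[0,0,0],-1],[[0,0,0],[0,0,0],-1],[[0,0,0],[0,0,0],-1],[[0,0,-0.8],[0,0,0],-1],[[0,0,-0.8],[0,0,0],-1],[[0,0,-0.8],[0,0,0],-1],[[0,0,-0.8],[0,0,0],-1],[[-1,0.1,0],[0,0,0],-1],[[-1,0.1,0],[0,0,0],-1],[[-1,0.1,0],[0,0,0],-1],[[-1,0.1,0],[0,0,0],-1],[[-1,0.1,0],[0,0,0],-1],[[-1,0.1,0],[0,0,0],-1],[[-1,0.1,0],[0,0,0],-1],[[-1,0.1,0],[0,0,0],-1],[[-1,0.1,0],[0,0,0],-1],[[-1,0.1,0],[0,0,0],-1],[[-1,0.1,0],[0,0,0],-1]])

```text
clock: 27.7
position: [0.5824, -0.1133, 0.0733]
tool_rot: [3.141, 0.0, 1.59]
force: [-0.2, -0.9, 0.3]
grip_width: 0.0854
finger_force: 0.0
```

play_rows(plan=[[[0,0,0],[0,0,-0.99],-1],[[0,0,0],[0,0,-0.99],-1],[[0,0,0],[0,0,-0.99],-1],[[0,0,0],[0,0,-0.99],-1],[[0,0,0],[0,0,-0.99],-1],[[0,0,0],[0,0,-0.99],-1],[[0,0,0],[0,0,-0.99],-1],[[0,0,0],[0,0,-0.99],-1],[[0,0,0],[0,0,-0.99],-1],[[0,0,0],[0,0,0],-1]])

```text
clock: 28.95
position: [0.5823, -0.1127, 0.0729]
tool_rot: [3.142, 0.0, 2.925]
force: [0.4, 0.6, -0.4]
grip_width: 0.0854
finger_force: 0.0
```

Run:
```python
from j import *
blanks()
from d import delta
delta(.5785,-.111,.005,2.93)
```

```text
top 0.91 rgb [141.  77.  40.] ctr [549.9 159.6] size [109.  60.] long dir deg 89.9 z 0.0208
side 0.88 rgb [ 31.  70. 139.] ctr [ 600.1 -260.6] size [112.  60.] long dir deg 12.1 z 0.0071
side 0.78 rgb [198. 100.  26.] ctr [548.8 165.7] size [120.  67.] long dir deg 86.8 z 0.0194
side 0.69 rgb [ 41. 113.  58.] ctr [ 578.2 -110.7] size [ 61. 110.] long dir deg -12.7 z 0.0066
side 0.59 rgb [152. 131.  26.] ctr [ 562.5 -372.3] size [ 59. 111.] long dir deg -11.7 z 0.007
pos [ 0.5823 -0.1125  0.0726] rot [-3.141  0.     2.924] grip 0.0851 | in target-yaw axes: tx 0.16 ty 0.03 tz 2.70 units; rz -0.04 units
```

play_rows(plan=[[[0.16,0.03,0.7],[0,0,0],-1],[[0,0,0.8],[0,0,0],-1],[[0,0,0.8],[0,0,0],-1],[[0,0,0.7],[0,0,0],-1],[[0,0,0.4],[0,0,0],-1],[[0,0,0.27],[0,0,0],-1],[[0,0,0],[0,0,0],0],[[0,0,0],[0,0,0],1],[[0,0,0],[0,0,0],1],[[0,0,0],[0,0,0],1],[[0,0,0],[0,0,0],1],[[0,0,0],[0,0,0],1]])

```text
clock: 30.65
position: [0.5787, -0.1108, -0.0187]
tool_rot: [-3.142, 0.001, 2.926]
force: [-2.6, 0.5, 5.6]
grip_width: 0.0578
finger_force: 31.4
```

play_rows(plan=[[[0,0,-0.6],[0,0,0],1],[[0,0,-0.34],[0,0,0.95],1],[[0,0,-0.34],[0,0,0.95],1],[[0,0,-0.34],[0,0,0.95],1],[[0,0,-0.34],[0,0,0.95],1],[[0,0,-0.34],[0,0,0.95],1],[[0,0,-0.34],[0,0,0.95],1],[[0,0,-0.34],[0,0,0.95],1],[[0,0,-0.34],[0,0,0.95],1],[[0,0,-0.34],[0,0,0.95],1],[[0,0,0],[0,0,0.36],1],[[1,-0.09,0],[0,0,0],1],[[1,-0.09,0],[0,0,0],1],[[1,-0.09,0],[0,0,0],1],[[1,-0.09,0],[0,0,0],1],[[1,-0.09,0],[0,0,0],1],[[1,-0.09,0],[0,0,0],1],[[1,-0.09,0],[0,0,0],1],[[1,-0.09,0],[0,0,0],1],[[1,-0.09,0],[0,0,0],1]])

```text
clock: 33.15
position: [0.5541, 0.1149, 0.0732]
tool_rot: [3.141, -0.001, 1.59]
force: [0.5, -0.6, -1.3]
grip_width: 0.058
finger_force: 32.2
```

```bash
python3 d.py .550 .162 .003 1.590
```

```text
pos [0.5541 0.1149 0.0732] rot [ 3.141e+00 -1.000e-03  1.590e+00] grip 0.058 | in target-yaw axes: tx 1.89 ty -0.13 tz 2.81 units; rz -0.00 units
```

play_rows(plan=[[[0.95,-0.07,0],[0,0,0],1],[[0.94,-0.06,0],[0,0,0],1],[[0,0,0.5],[0,0,0],1],[[0,0,0.7],[0,0,0],1],[[0,0,0.7],[0,0,0],1],[[0,0,0.5],[0,0,0],1],[[0,0,0.3],[0,0,0],1],[[0,0,0.1],[0,0,0],1],[[0,0,0],[0,0,0],1]])

```text
clock: 34.28
position: [0.5501, 0.1608, 0.0014]
tool_rot: [3.141, -0.0, 1.589]
force: [1.0, 1.0, 5.5]
grip_width: 0.0575
finger_force: 60.0
```

play_rows(plan=[[[0,0,0],[0,0,0],-0.3],[[0,0,0],[0,0,0],-1],[[0,0,0],[0,0,0],-1],[[0,0,0],[0,0,0],-1],[[0,0,-0.8],[0,0,0],-1],[[0,0,-0.8],[0,0,0],-1],[[0,0,-0.8],[0,0,0],-1],[[0,0,-0.6],[0,0,0],-1],[[-1,0.1,0],[0,0,0],-1],[[-1,0.1,0],[0,0,0],-1],[[-1,0.1,0],[0,0,0],-1],[[-1,0.1,0],[0,0,0],-1],[[-1,0.1,0],[0,0,0],-1],[[-1,0.1,0],[0,0,0],-1],[[-1,0.1,0],[0,0,0],-1],[[-1,0.1,0],[0,0,0],-1],[[-1,0.1,0],[0,0,0],-1],[[-1,0.1,0],[0,0,0],-1],[[-1,0.1,0],[0,0,0],-1],[[-1,0.1,0],[0,0,0],-1]])

```text
clock: 36.78
position: [0.5856, -0.1393, 0.0777]
tool_rot: [3.141, 0.0, 1.59]
force: [-0.7, 0.5, -0.4]
grip_width: 0.0852
finger_force: 0.0
```

play_rows(plan=[[[-1,0.1,0],[0,0,0.7],-1],[[-0.95,-0.05,0],[0,0,0.95],-1],[[-0.95,-0.1,0],[0,0,0.95],-1],[[-0.9,-0.2,0],[0,0,0.95],-1],[[-0.8,-0.4,0],[0,0,0.95],-1],[[0,0,0],[0,0,0.95],-1],[[0,0,0],[0,0,0.95],-1],[[0,0,0],[0,0,0.95],-1],[[0,0,0],[0,0,0.95],-1],[[0,0,0],[0,0,0.9],-1],[[0,0,0],[0,0,0],-1]])

```text
clock: 38.15
position: [0.5462, -0.2409, 0.0776]
tool_rot: [3.141, -0.0, 0.211]
force: [0.0, 1.1, -0.2]
grip_width: 0.0855
finger_force: 0.0
```

Run:
```python
from j import *
f=grab_frame("top");save(f,"e",[165,180,275,245])
blanks()
from d import delta
delta(.6005,-.261,-.019,.211)
```

```text
top 0.87 rgb [37. 76. 46.] ctr [553.3 158.2] size [ 66. 108.] long dir deg -87.5 z 0.0289
top 0.78 rgb [ 41.  62. 110.] ctr [ 601.6 -262.2] size [111.  62.] long dir deg 13.4 z 0.0091
top 0.46 rgb [59. 57. 59.] ctr [541.1 204.6] size [134. 255.] long dir deg -90.0 z 0.015
side 0.88 rgb [174. 150.  31.] ctr [ 563.3 -372. ] size [ 61. 113.] long dir deg -11.5 z 0.0069
side 0.72 rgb [33. 95. 48.] ctr [548.7 160. ] size [ 60. 111.] long dir deg -87.5 z 0.0276
side 0.59 rgb [ 29.  70. 144.] ctr [ 574.3 -265.8] size [80. 59.] long dir deg 11.0 z 0.0069
pos [ 0.546  -0.2412  0.0771] rot [-3.141 -0.     0.211] grip 0.0857 | in target-yaw axes: tx 1.97 ty 1.23 tz 3.84 units; rz 0.00 units
```

View pics/e.png

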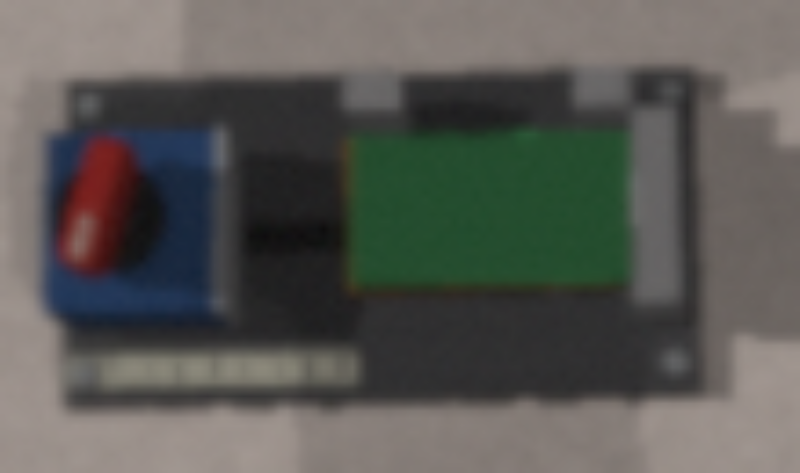

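Green (490,212) lies flat on orange, close to the fence (655,205) and just short of the back stops. Next is blue.

play_rows(plan=[[[1,0.63,0],[0,0,0],-1],[[0.97,0.6,0],[0,0,0],-1],[[0,0,0.8],[0,0,0],-1],[[0,0,0.8],[0,0,0],-1],[[0,0,0.8],[0,0,0],-1],[[0,0,0.7],[0,0,0],-1],[[0,0,0.44],[0,0,0],-1],[[0,0,0.27],[0,0,0],-1],[[0,0,0],[0,0,0],0],[[0,0,0],[0,0,0],1],[[0,0,0],[0,0,0],1],[[0,0,0],[0,0,0],1],[[0,0,0],[0,0,0],1],[[0,0,0],[0,0,0],1]])

```text
clock: 40.15
position: [0.6009, -0.261, -0.0173]
tool_rot: [3.141, -0.001, 0.21]
force: [-2.8, 1.5, 5.5]
grip_width: 0.0569
finger_force: 30.6
```

play_rows(plan=[[[0,0,-0.6],[0,0,0],1],[[0,0,-0.4],[0,0,-0.95],1],[[0,0,-0.4],[0,0,-0.95],1],[[0,0,-0.4],[0,0,-0.95],1],[[0,0,-0.4],[0,0,-0.95],1],[[0,0,-0.4],[0,0,-0.95],1],[[0,0,-0.4],[0,0,-0.95],1],[[0,0,-0.4],[0,0,-0.95],1],[[0,0,-0.4],[0,0,-0.95],1],[[0,0,-0.1],[0,0,-0.95],1],[[0,0,0],[0,0,-0.65],1],[[1,-0.1,0],[0,0,0],1],[[1,-0.1,0],[0,0,0],1],[[1,-0.1,0],[0,0,0],1],[[1,-0.1,0],[0,0,0],1],[[1,-0.1,0],[0,0,0],1],[[1,-0.1,0],[0,0,0],1],[[1,-0.1,0],[0,0,0],1],[[1,-0.1,0],[0,0,0],1],[[1,-0.1,0],[0,0,0],1]])

```text
clock: 42.65
position: [0.5742, -0.036, 0.0806]
tool_rot: [3.14, 0.001, 1.589]
force: [-0.6, 0.5, -0.3]
grip_width: -0.0
finger_force: 0.0
```

```bash
python3 d.py .550 .162 .0115 1.590
```

```text
pos [ 0.5742 -0.036   0.0806] rot [3.140e+00 1.000e-03 1.589e+00] grip -0.0 | in target-yaw axes: tx 7.94 ty -0.81 tz 2.76 units; rz -0.00 units
```

Run:
```python
from j import *
f=grab_frame("side");save(f,"f",[250,180,410,300])
blanks()
```

```text
top 0.97 rgb [40. 81. 50.] ctr [549.6 157.4] size [ 59. 105.] long dir deg -88.3 z 0.0286
top 0.86 rgb [132. 114.  50.] ctr [ 563.7 -374.4] size [ 61. 109.] long dir deg -11.2 z 0.0089
top 0.74 rgb [ 47.  70. 123.] ctr [ 623.9 -263.4] size [68. 47.] long dir deg 12.1 z 0.0091
top 0.62 rgb [79. 34. 36.] ctr [541.3 301.9] size [43. 42.] long dir deg 31.5 z 0.0937
side 0.75 rgb [ 23.  54. 109.] ctr [ 600.  -259.4] size [112.  61.] long dir deg 12.3 z 0.0071
side 0.67 rgb [28. 81. 41.] ctr [548.6 160.5] size [ 61. 113.] long dir deg -87.6 z 0.0276
side 0.64 rgb [128. 110.  21.] ctr [ 562.8 -372. ] size [ 61. 113.] long dir deg -11.5 z 0.0069
```

View pics/f.png

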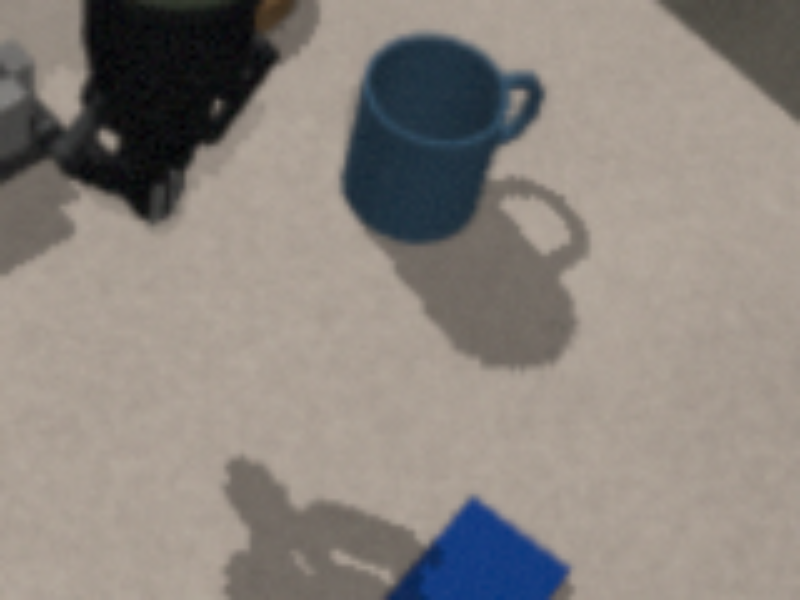

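Blue slipped out at the lift because the grip was too shallow. It still lies at (0.600,-0.260), just as before. I'll pick it again, deeper.

play_rows(plan=[[[-1,0.1,0],[0,0,0],-1],[[-1,0.1,0],[0,0,0],-1],[[-1,0.1,0],[0,0,0],-1],[[-1,0.1,0],[0,0,0],-1],[[-1,0.1,0],[0,0,0],-1],[[-1,0.1,0],[0,0,0],-1],[[-1,0.1,0],[0,0,0],-1],[[-1,0.1,0],[0,0,0],-1],[[-1,0.06,0],[0,0,0],-1],[[0,0,0],[0,0,0.95],-1],[[0,0,0],[0,0,0.95],-1],[[0,0,0],[0,0,0.95],-1],[[0,0,0],[0,0,0.95],-1],[[0,0,0],[0,0,0.95],-1],[[0,0,0],[0,0,0.95],-1],[[0,0,0],[0,0,0.95],-1],[[0,0,0],[0,0,0.95],-1],[[0,0,0],[0,0,0.95],-1],[[0,0,0],[0,0,0.64],-1]])

```text
clock: 45.28
position: [0.5993, -0.2622, 0.0797]
tool_rot: [3.141, -0.0, 0.206]
force: [0.2, -0.7, 0.5]
grip_width: 0.0855
finger_force: 0.0
```

```bash
python3 d.py .600 -.260 -.0225 .211
```

```text
pos [ 0.5993 -0.2622  0.0797] rot [ 3.141 -0.     0.206] grip 0.0855 | in target-yaw axes: tx 0.05 ty -0.08 tz 4.09 units; rz -0.03 units
```

play_rows(plan=[[[0.05,-0.08,0.8],[0,0,0],-1],[[0,0,0.8],[0,0,0],-1],[[0,0,0.8],[0,0,0],-1],[[0,0,0.8],[0,0,0],-1],[[0,0,0.5],[0,0,0],-1],[[0,0,0.4],[0,0,0],-1],[[0,0,0],[0,0,0],0],[[0,0,0],[0,0,0],1],[[0,0,0],[0,0,0],1],[[0,0,0],[0,0,0],1],[[0,0,0],[0,0,0],1],[[0,0,0],[0,0,0],1]])

```text
clock: 46.78
position: [0.6007, -0.2589, -0.0228]
tool_rot: [3.141, -0.001, 0.211]
force: [-0.6, -0.5, 6.0]
grip_width: 0.0589
finger_force: 32.9
```

play_rows(plan=[[[0,0,-0.4],[0,0,0],1],[[0,0,-0.4],[0,0,0],1],[[0,0,-0.4],[0,0,-0.95],1],[[0,0,-0.4],[0,0,-0.95],1],[[0,0,-0.4],[0,0,-0.95],1],[[0,0,-0.4],[0,0,-0.95],1],[[0,0,-0.4],[0,0,-0.95],1],[[0,0,-0.4],[0,0,-0.95],1],[[0,0,-0.4],[0,0,-0.95],1],[[0,0,-0.4],[0,0,-0.95],1],[[0,0,0],[0,0,-0.95],1],[[0,0,0],[0,0,-0.65],1]])

```text
clock: 48.28
position: [0.6004, -0.2591, 0.0776]
tool_rot: [3.141, 0.001, 1.595]
force: [-0.6, -0.6, -1.1]
grip_width: 0.0586
finger_force: 32.4
```

play_rows(plan=[[[1,-0.1,0],[0,0,0.03],1],[[1,-0.1,0],[0,0,0],1],[[1,-0.1,0],[0,0,0],1],[[1,-0.1,0],[0,0,0],1],[[1,-0.1,0],[0,0,0],1],[[1,-0.1,0],[0,0,0],1],[[1,-0.1,0],[0,0,0],1],[[1,-0.1,0],[0,0,0],1],[[1,-0.1,0],[0,0,0],1],[[1,-0.1,0],[0,0,0],1],[[1,-0.1,0],[0,0,0],1],[[1,-0.1,0],[0,0,0],1],[[1,-0.1,0],[0,0,0],1],[[1,-0.1,0],[0,0,0],1],[[1,-0.1,0],[0,0,0],1],[[1,-0.1,0],[0,0,0],1],[[0.8,-0.1,0],[0,0,0],1],[[0,0,0],[0,0,0],1]])

```text
clock: 50.52
position: [0.5509, 0.162, 0.0772]
tool_rot: [3.141, -0.0, 1.589]
force: [0.4, -0.3, -0.6]
grip_width: 0.0589
finger_force: 32.4
```

```bash
python3 d.py .550 .162 .0065 1.590
```

```text
pos [0.5509 0.162  0.0772] rot [ 3.141 -0.     1.589] grip 0.0589 | in target-yaw axes: tx 0.00 ty -0.03 tz 2.83 units; rz -0.01 units
```

play_rows(plan=[[[0,-0.03,0.7],[0,0,0],1],[[0,0,0.7],[0,0,0],1],[[0,0,0.7],[0,0,0],1],[[0,0,0.4],[0,0,0],1],[[0,0,0.2],[0,0,0],1],[[0,0,0.13],[0,0,0],1],[[0,0,0],[0,0,0],1]])

```text
clock: 51.4
position: [0.5519, 0.1618, 0.0065]
tool_rot: [3.138, -0.002, 1.587]
force: [2.9, 4.8, 15.7]
grip_width: 0.0588
finger_force: 48.0
```

play_rows(plan=[[[0,0,0],[0,0,0],-0.3],[[0,0,0],[0,0,0],-1],[[0,0,0],[0,0,0],-1],[[0,0,0],[0,0,0],-1],[[0,0,-0.8],[0,0,0],-1],[[0,0,-0.8],[0,0,0],-1],[[0,0,-0.8],[0,0,0],-1],[[0,0,-0.5],[0,0,0],-1],[[-1,0,0],[0,0,0],-1],[[-1,0,0],[0,0,0],-1],[[-1,0,0],[0,0,0],-1],[[-1,0,0],[0,0,0],-1],[[-1,0,0],[0,0,0],-1],[[-1,0,0],[0,0,0],-1],[[-1,0,0],[0,0,0],-1],[[-1,0,0],[0,0,0],-1],[[-1,0,0],[0,0,0],-1],[[-1,0,0],[0,0,0],-1],[[-1,0,0],[0,0,0],-1],[[-1,0,0],[0,0,0],-1]])

```text
clock: 53.9
position: [0.5551, -0.1404, 0.079]
tool_rot: [3.141, 0.0, 1.587]
force: [0.6, -0.5, -1.2]
grip_width: 0.085
finger_force: 0.0
```

Run:
```python
from j import *
blanks()
from d import delta
delta(.563,-.372,-.0225,1.59);delta(.563,-.372,-.0225,-.2)
```

```text
top 0.8 rgb [ 31.  54. 103.] ctr [552.2 158.4] size [ 61. 107.] long dir deg -89.2 z 0.0367
top 0.64 rgb [74. 33. 34.] ctr [540.3 301.1] size [44. 41.] long dir deg 35.1 z 0.0914
top 0.35 rgb [47. 58. 69.] ctr [766.9 -51.4] size [108.  79.] long dir deg 11.8 z 0.0438
side 0.62 rgb [ 25.  63. 127.] ctr [551.6 180.3] size [ 64. 116.] long dir deg -89.7 z 0.0355
pos [ 0.5551 -0.1396  0.0788] rot [ 3.142 -0.     1.586] grip 0.0856 | in target-yaw axes: tx -9.30 ty 0.14 tz 4.05 units; rz -0.03 units
pos [ 0.5551 -0.1396  0.0788] rot [ 3.142 -0.     1.586] grip 0.0856 | in target-yaw axes: tx 2.16 ty 9.05 tz 4.05 units; rz 11.91 units
```

Run:
```python
from j import *
for c in("top","side"):
    f=grab_frame(c);X=cloud(f);im=f["pixels"].astype(int)
    m=(im[...,0]-im[...,2]>45)&(im[...,1]-im[...,2]>35)&(X[...,2]<.03)&(X[...,2]>.003)
    P=X[m];print(c,len(P))
    if len(P)>50:
        rc=cv2.minAreaRect((P[:,:2]*1000).astype(np.float32));print(np.round(rc[0]),np.round(rc[1]),rc[2])
    if c=="side": save(f,"g",[250,200,510,384])
```

```text
top 24
side 1239
[ 550. -131.] [591. 204.] 76.38043212890625
```

View pics/g.png

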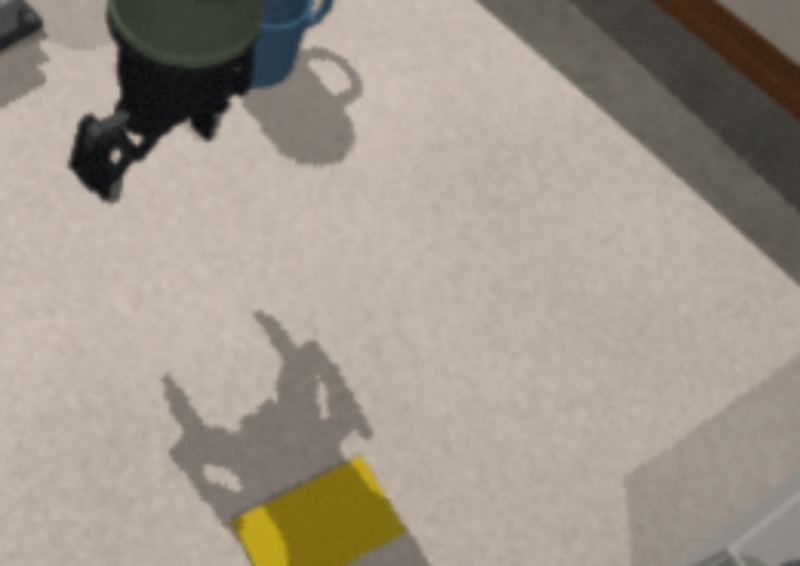

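Yellow has been knocked: its far edge now runs from crop (235,518) to (360,457), and it is partly cut off by the frame. I'll measure those corners.

Run:
```python
from j import *
f=grab_frame("side");X=cloud(f);im=f["pixels"].astype(int)
m=(im[...,0]-im[...,2]>60)&(im[...,1]-im[...,2]>45);m[:345]=False;m[:,:310]=False;m[:,395:]=False
n,l,st,ce=cv2.connectedComponentsWithStats(m.astype(np.uint8));k=1+st[1:,4].argmax();print(st[k])
P=X[(l==k)];P=P[~np.isnan(P[:,0])];print(np.round(np.percentile(P,[1,50,99],axis=0),3))
rc=cv2.minAreaRect((P[:,:2]*1000).astype(np.float32));print(rc,np.round(cv2.boxPoints(rc)))
g=grab_frame("top");im=g["pixels"].astype(int);Y=cloud(g)
m=(im[...,0]-im[...,2]>25)&(im[...,1]-im[...,2]>22)&(Y[...,1]<-.3)
v,u=np.nonzero(m);print(len(v), (v.min(),v.max(),u.min(),u.max()) if len(v) else 0)
```

```text
[ 326  348   56   36 1247]
[[ 0.463 -0.431  0.003]
 [ 0.518 -0.393  0.007]
 [ 0.569 -0.361  0.01 ]]
((514.9844970703125, -395.57037353515625), (60.213340759277344, 112.81387329101562), 78.5808334350586) [[ 454. -414.]
 [ 564. -436.]
 [ 576. -377.]
 [ 466. -355.]]
39 (np.int64(203), np.int64(211), np.int64(430), np.int64(437))
```

play_rows(plan=[[[-1,-0.18,0],[0,0,0],-1],[[-1,-0.18,0],[0,0,0],-1],[[-1,-0.18,0],[0,0,0],-1],[[-1,-0.18,0],[0,0,0],-1],[[-1,-0.18,0],[0,0,0],-1],[[-1,-0.18,0],[0,0,0],-1],[[-1,-0.18,0],[0,0,0],-1],[[-1,-0.18,0],[0,0,0],-1],[[-1,-0.18,0],[0,0,0],-1],[[-1,-0.18,0],[0,0,0],-1],[[-0.2,0,0],[0,0,0.99],-1],[[0,0,0],[0,0,0.99],-1],[[0,0,0],[0,0,0.99],-1],[[0,0,0],[0,0,0.99],-1],[[0,0,0],[0,0,0.99],-1],[[0,0,0],[0,0,0.99],-1],[[0,0,0],[0,0,0.99],-1],[[0,0,0],[0,0,0.99],-1],[[0,0,0],[0,0,0.99],-1],[[0,0,0],[0,0,0.99],-1]])

```text
clock: 56.8
position: [0.5146, -0.3944, 0.0785]
tool_rot: [-3.141, -0.0, 0.098]
force: [-0.4, -0.1, -0.3]
grip_width: 0.0853
finger_force: 0.0
```

play_rows(plan=[[[0,0,0],[0,0,0.99],-1],[[0,0,0],[0,0,0.99],-1],[[0,0,0],[0,0,0],-1]])

```text
clock: 57.18
position: [0.5147, -0.3944, 0.0785]
tool_rot: [-3.142, 0.0, -0.193]
force: [-0.1, 0.0, -0.4]
grip_width: 0.0851
finger_force: 0.0
```

Run:
```python
from j import *
from d import delta
f=grab_frame("side");X=cloud(f);im=f["pixels"].astype(int)
m=(im[...,0]-im[...,2]>45)&(im[...,1]-im[...,2]>35)&(X[...,1]<-.3)
P=X[m&(X[...,2]<.02)];rc=cv2.minAreaRect((P[:,:2]*1000).astype(np.float32));print(len(P),np.round(rc[0]),rc[1],rc[2])
save(f,"h",[290,280,450,384])
blanks(("top",))
delta(.515,-.3955,-.0225,-.2)
```

```text
1213 [ 513. -395.] (62.547203063964844, 108.92062377929688) 79.49164581298828
top 0.95 rgb [30. 52. 97.] ctr [553.  158.6] size [ 59. 107.] long dir deg -89.9 z 0.0366
top 0.7 rgb [143. 124.  56.] ctr [ 499.8 -389.4] size [72. 78.] long dir deg -12.1 z 0.0089
top 0.58 rgb [56. 54. 57.] ctr [541.5 203.5] size [133. 251.] long dir deg -89.0 z 0.0146
pos [ 0.5143 -0.3949  0.0785] rot [-3.141  0.    -0.192] grip 0.0853 | in target-yaw axes: tx 0.03 ty 0.02 tz 4.04 units; rz 0.06 units
```

View pics/h.png

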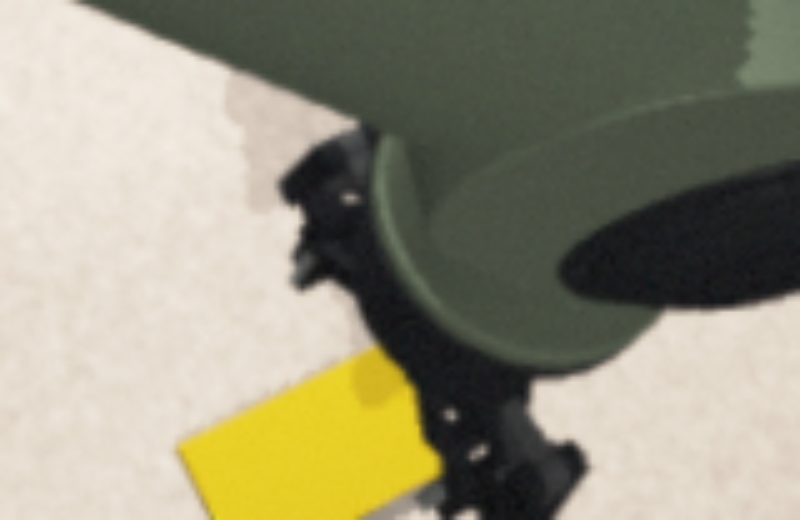

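Yellow's left corner is at crop (178,448), and the gripper is above its middle and lined up with it. Going down to grip.

play_rows(plan=[[[0,0,0.8],[0,0,0],-1],[[0,0,0.8],[0,0,0],-1],[[0,0,0.8],[0,0,0],-1],[[0,0,0.7],[0,0,0],-1],[[0,0,0.5],[0,0,0],-1],[[0,0,0.44],[0,0,0],-1],[[0,0,0],[0,0,0],0],[[0,0,0],[0,0,0],1],[[0,0,0],[0,0,0],1],[[0,0,0],[0,0,0],1],[[0,0,0],[0,0,0],1],[[0,0,0],[0,0,0],1]])

```text
clock: 58.82
position: [0.5144, -0.3953, -0.0221]
tool_rot: [3.141, -0.001, -0.195]
force: [-1.3, 0.9, 5.8]
grip_width: 0.059
finger_force: 33.0
```

play_rows(plan=[[[0,0,-0.4],[0,0,0],1],[[0,0,-0.4],[0,0,0],1],[[0,0,-0.4],[0,0,-0.99],1],[[0,0,-0.4],[0,0,-0.99],1],[[0,0,-0.4],[0,0,-0.99],1],[[0,0,-0.4],[0,0,-0.99],1],[[0,0,-0.4],[0,0,-0.99],1],[[0,0,-0.4],[0,0,-0.99],1],[[0,0,-0.4],[0,0,-0.99],1],[[0,0,-0.4],[0,0,-0.99],1],[[0,0,0],[0,0,-0.99],1],[[0,0,0],[0,0,-0.99],1],[[0,0,0],[0,0,-0.99],1],[[0,0,0],[0,0,-0.99],1],[[0,0,0],[0,0,0],1]])

```text
clock: 60.7
position: [0.514, -0.3955, 0.0779]
tool_rot: [3.142, 0.0, 1.586]
force: [0.3, 0.2, -2.2]
grip_width: 0.0587
finger_force: 32.5
```

```bash
python3 d.py .550 .162 .0145 1.590
```

```text
pos [ 0.514  -0.3955  0.0779] rot [3.142 0.    1.586] grip 0.0587 | in target-yaw axes: tx 22.27 ty 1.87 tz 2.54 units; rz -0.03 units
```

play_rows(plan=[[[1,0.09,0],[0,0,0],1],[[1,0.09,0],[0,0,0],1],[[1,0.09,0],[0,0,0],1],[[1,0.09,0],[0,0,0],1],[[1,0.09,0],[0,0,0],1],[[1,0.09,0],[0,0,0],1],[[1,0.09,0],[0,0,0],1],[[1,0.09,0],[0,0,0],1],[[1,0.09,0],[0,0,0],1],[[1,0.09,0],[0,0,0],1],[[1,0.09,0],[0,0,0],1],[[1,0.09,0],[0,0,0],1],[[1,0.09,0],[0,0,0],1],[[1,0.09,0],[0,0,0],1],[[1,0.09,0],[0,0,0],1],[[1,0.09,0],[0,0,0],1],[[1,0.09,0],[0,0,0],1],[[1,0.09,0],[0,0,0],1],[[1,0.09,0],[0,0,0],1],[[1,0.09,0],[0,0,0],1]])

```text
clock: 63.2
position: [0.5514, 0.1062, 0.0779]
tool_rot: [3.141, 0.0, 1.582]
force: [-0.1, -0.6, -0.9]
grip_width: 0.0587
finger_force: 32.5
```

play_rows(plan=[[[0.8,0.03,0],[0,0,-0.03],1],[[0.8,0.03,0],[0,0,0],1],[[0.7,0.03,0],[0,0,0],1],[[0,0,0],[0,0,0],1],[[0,0,0.5],[0,0,0],1],[[0,0,0.6],[0,0,0],1],[[0,0,0.6],[0,0,0],1],[[0,0,0.4],[0,0,0],1],[[0,0,0.3],[0,0,0],1],[[0,0,0.1],[0,0,0],1],[[0,0,0],[0,0,0],1]])

```text
clock: 64.58
position: [0.5525, 0.1631, 0.0151]
tool_rot: [3.141, -0.0, 1.591]
force: [-0.3, 1.2, -0.6]
grip_width: 0.0588
finger_force: 32.5
```

play_rows(plan=[[[0,0,0.05],[0,0,0],1],[[0,0,0],[0,0,0],-0.3],[[0,0,0],[0,0,0],-1],[[0,0,0],[0,0,0],-1],[[0,0,0],[0,0,0],-1],[[0,0,-0.8],[0,0,0],-1],[[0,0,-0.8],[0,0,0],-1],[[0,0,-0.8],[0,0,0],-1],[[0,-0.9,0],[0,0,0],1],[[0,-0.9,0],[0,0,0],1],[[0,-0.9,0],[0,0,0],1],[[0,-0.9,0],[0,0,0],1],[[0,0,0],[0,0,0],1],[[0,0,0],[0,0,0],1]])

```text
clock: 66.32
position: [0.4633, 0.1613, 0.0746]
tool_rot: [3.14, -0.0, 1.591]
force: [-0.5, 0.8, 0.1]
grip_width: 0.0
finger_force: 0.0
```

Run:
```python
from j import *
f=grab_frame("side");save(f,"i",[165,130,285,220]);X=cloud(f);im=f["pixels"].astype(int)
blanks()
from d import delta
delta(.47,.160,-.004,1.59)
```

```text
top 0.69 rgb [66. 60. 64.] ctr [531.7 203.9] size [153. 251.] long dir deg -89.0 z 0.0538
side 0.91 rgb [153. 131.  24.] ctr [552.  168.2] size [ 62. 104.] long dir deg -88.9 z 0.0435
pos [0.4627 0.1612 0.0738] rot [ 3.142 -0.     1.591] grip -0.0003 | in target-yaw axes: tx -0.05 ty 0.29 tz 3.11 units; rz 0.01 units
```

View pics/i.png

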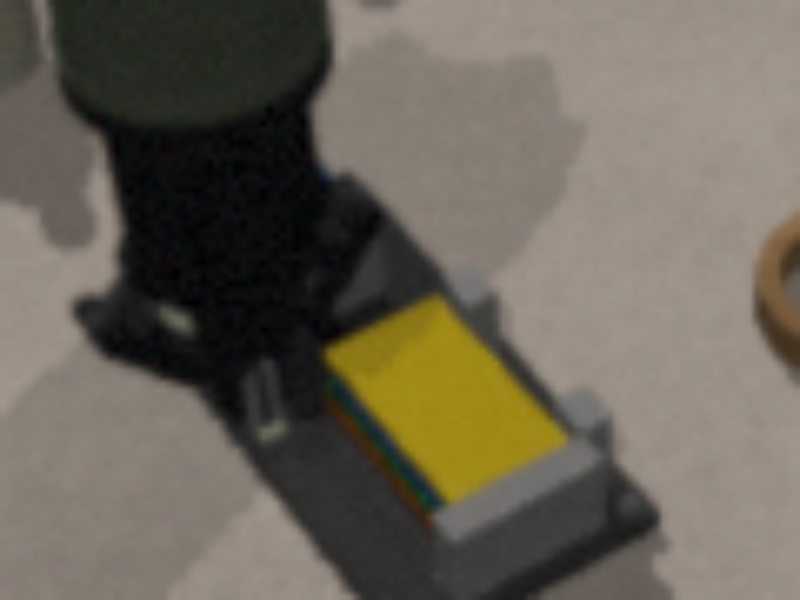

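All four blanks lie stacked, with yellow on top and its fence-side edge at (510,480). Now I'll push the pile from the -x side with shut fingers.

play_rows(plan=[[[-0.05,0,0.8],[0,0,0],1],[[0,0,0.8],[0,0,0],1],[[0,0,0.8],[0,0,0],1],[[0,0,0.75],[0,0,0],1],[[0,0.7,0],[0,0,0],1],[[0,0.5,0],[0,0,0],1],[[0,0.2,0],[0,0,0],1],[[0,0.1,0],[0,0,0],1],[[0,0,0],[0,0,0],1]])

```text
clock: 67.7
position: [0.4998, 0.1606, -0.0049]
tool_rot: [3.142, -0.0, 1.591]
force: [0.1, 0.1, -0.4]
grip_width: -0.0001
finger_force: 0.0
```

play_rows(plan=[[[0,0.1,0],[0,0,0],1],[[0,0.1,0],[0,0,0],1],[[0,0,0],[0,0,0],1]])

```text
clock: 68.08
position: [0.505, 0.1608, -0.005]
tool_rot: [3.142, -0.0, 1.591]
force: [-0.1, -0.5, -0.3]
grip_width: 0.0001
finger_force: 0.0
```

play_rows(plan=[[[0,0.1,0],[0,0,0],1],[[0,0.1,0],[0,0,0],1],[[0,0,0],[0,0,0],1]])

```text
clock: 68.45
position: [0.5092, 0.1608, -0.0052]
tool_rot: [-3.14, 0.0, 1.591]
force: [-6.5, 0.8, 3.3]
grip_width: -0.0002
finger_force: 2.9
```

play_rows(plan=[[[0,0.08,0],[0,0,0],1],[[0,0.08,0],[0,0,0],1],[[0,0,0],[0,0,0],1]])

```text
clock: 68.82
position: [0.5093, 0.1607, -0.0055]
tool_rot: [-3.134, 0.002, 1.593]
force: [-32.1, -0.6, 21.9]
grip_width: -0.0004
finger_force: 16.1
```

play_rows(plan=[[[0,-0.8,0],[0,0,0],1],[[0,-0.8,0],[0,0,0],1],[[0,0,-1],[0,0,0],1],[[0,0,-1],[0,0,0],1],[[0,0,-1],[0,0,0],1],[[0,0,-1],[0,0,0],1],[[0,0,-1],[0,0,0],-1],[[0,0,0],[0,0,-0.97],-1],[[0,0,0],[0,0,-0.97],-1],[[0,0,0],[0,0,-0.97],-1],[[0,0,0],[0,0,-0.97],-1],[[0,0,0],[0,0,-0.97],-1],[[0,0,0],[0,0,-0.97],-1],[[0,0,0],[0,0,-0.97],-1],[[0,0,0],[0,0,-0.97],-1],[[0,0,0],[0,0,-0.97],-1],[[0,0,0],[0,0,0],-1]])

```text
clock: 70.95
position: [0.474, 0.16, 0.1199]
tool_rot: [3.141, -0.0, 2.9]
force: [-0.2, -0.2, -0.5]
grip_width: 0.0857
finger_force: 0.0
```

Run:
```python
from j import *
from d import delta
delta(.5405,.3025,.12,2.899)
for c in("top","side"):
    f=grab_frame(c);X=cloud(f);im=f["pixels"].astype(int)
    m=(im[...,0]-im[...,1]>30)&(im[...,0]-im[...,2]>30)&(X[...,2]>.092)&(X[...,2]<.106)&(abs(X[...,0]-.54)<.05)&(abs(X[...,1]-.3)<.05)
    P=X[m]
    if len(P)>20: print(c,len(P),cv2.minAreaRect((P[:,:2]*1000).astype(np.float32)))
    m=(im[...,0]-im[...,2]>35)&(im[...,1]-im[...,2]>25)&(X[...,2]>.03)&(X[...,2]<.055)&(abs(X[...,0]-.55)<.08)
    P=X[m]
    if len(P)>20: print(c,"yellow",len(P),cv2.minAreaRect((P[:,:2]*1000).astype(np.float32)))
```

```text
pos [0.474  0.16   0.1199] rot [ 3.141 -0.     2.9  ] grip 0.0857 | in target-yaw axes: tx -1.21 ty 6.17 tz -0.00 units; rz 0.00 units
top 101 ((540.4407348632812, 301.92340087890625), (15.604330062866211, 47.48725128173828), 71.9220962524414)
side yellow 579 ((552.1128540039062, 169.78366088867188), (61.19989013671875, 108.35591125488281), 1.5705106258392334)
```

play_rows(plan=[[[-0.2,1,0],[0,0,0],-1],[[-0.2,1,0],[0,0,0],-1],[[-0.2,1,0],[0,0,0],-1],[[-0.2,1,0],[0,0,0],-1],[[-0.2,1,0],[0,0,0],-1],[[-0.2,1,0],[0,0,0],-1],[[0,0.17,0],[0,0,0],-1],[[0,0,0.8],[0,0,0],-1],[[0,0,0.8],[0,0,0],-1],[[0,0,0.7],[0,0,0],-1],[[0,0,0.34],[0,0,0],-1],[[0,0,0],[0,0,0],-1],[[0,0,0],[0,0,0],1],[[0,0,0],[0,0,0],1],[[0,0,0],[0,0,0],1],[[0,0,0],[0,0,0],1],[[0,0,0],[0,0,0],1],[[0,0,0],[0,0,0],1]], newtons=60)

```text
clock: 73.3
position: [0.54, 0.3029, 0.0544]
tool_rot: [3.141, 0.0, 2.901]
force: [-0.8, -1.1, 5.6]
grip_width: 0.0153
finger_force: 59.0
```

play_rows(plan=[[[-0.1,-0.38,0],[0,0,0],1],[[-0.1,-0.38,0],[0,0,0],1],[[-0.1,-0.38,0],[0,0,0],1],[[-0.1,-0.38,0],[0,0,0],1],[[0,0,0],[0,0,0],1]])

```text
clock: 73.92
position: [0.5407, 0.262, 0.0543]
tool_rot: [-3.141, 0.0, 2.9]
force: [-0.0, -0.9, 7.6]
grip_width: 0.0149
finger_force: 60.8
```

play_rows(plan=[[[-0.02,-0.08,0],[0,0,0],1],[[-0.02,-0.08,0],[0,0,0],1],[[0,0,0],[0,0,0],1]])

```text
clock: 74.3
position: [0.5408, 0.2592, 0.0543]
tool_rot: [3.141, 0.0, 2.901]
force: [0.9, 2.5, 6.2]
grip_width: 0.0149
finger_force: 60.5
```

play_rows(plan=[[[-0.02,-0.07,0],[0,0,0],1],[[-0.02,-0.07,0],[0,0,0],1],[[0,0,0],[0,0,0],1]])

```text
clock: 74.68
position: [0.5408, 0.2578, 0.0544]
tool_rot: [3.137, -0.0, 2.902]
force: [2.2, 14.0, -1.3]
grip_width: 0.0151
finger_force: 59.7
```

play_rows(plan=[[[-0.01,-0.04,0],[0,0,0],1],[[-0.01,-0.04,0],[0,0,0],1],[[0,0,0],[0,0,0],1]])

```text
clock: 75.05
position: [0.5408, 0.2576, 0.0545]
tool_rot: [3.134, -0.0, 2.903]
force: [4.9, 24.8, -8.4]
grip_width: 0.015
finger_force: 59.0
```

play_rows(plan=[[[0,0,0],[0,0,0.8],1],[[0,0,0],[0,0,0.8],1],[[0,0,0],[0,0,0.8],1],[[0,0,0],[0,0,0.8],1],[[0,0,0],[0,0,0.8],1],[[0,0,0],[0,0,0.8],1],[[0,0,0],[0,0,0.8],1],[[0,0,0],[0,0,0.8],1],[[0,0,0],[0,0,0.8],1],[[0,0,0],[0,0,0.8],1],[[0,0,0],[0,0,0.4],1],[[0,0,0],[0,0,0],1]], newtons=90)

```text
clock: 76.55
position: [0.5411, 0.2579, 0.0546]
tool_rot: [3.139, -0.006, 1.642]
force: [5.8, 22.8, -6.4]
grip_width: 0.0143
finger_force: 89.6
```

```bash
python3 -c "
from h import *
s=bot.observe();print(s['moment'],s['force'],s['tool_rot'],s['qpos'],s['grip_width'])"
```

```text
[ 4.97656284 -1.1622809  -0.06418465] [ 5.7550517  22.84138529 -6.4399596 ] [ 3.13875767 -0.00638904  1.64208241] [-0.18871634  0.72779419 -0.51715194  1.7704213   0.48694796  0.76770801
 -0.88107752] 0.014290393630642844
```

play_rows(plan=[[[0,0,0],[0,0,0.5],1],[[0,0,0],[0,0,0.5],1],[[0,0,0],[0,0,0.5],1],[[0,0,0],[0,0,0],1]])

```text
clock: 77.05
position: [0.5412, 0.2569, 0.0548]
tool_rot: [3.14, -0.005, 1.419]
force: [4.2, 16.0, 1.4]
grip_width: 0.0144
finger_force: 130.4
```

```bash
python3 -c "
from h import *
s=bot.observe();print(s['moment'],s['force'],s['tool_rot'],s['grip_width'])"
```

```text
[ 3.30057326 -0.93693174  2.26456154] [ 4.2249025  15.99050396  1.38631993] [ 3.13952784 -0.00485591  1.41916913] 0.014397749527218114
```

play_rows(plan=[[[0,0,0],[0,0,0.3],1],[[0,0,0],[0,0,0],1]])

```text
clock: 77.3
position: [0.5412, 0.257, 0.0548]
tool_rot: [3.139, -0.005, 1.376]
force: [3.7, 15.7, 2.5]
grip_width: 0.0146
finger_force: 151.0
```

```bash
python3 -c "
from h import *
s=bot.observe();print(s['moment'],s['force'],s['tool_rot'],s['grip_width'])"
```

```text
[ 3.20723567 -0.97119431  3.11135087] [ 3.74965927 15.72703658  2.48705323] [ 3.13946979 -0.00488239  1.3758104 ] 0.014556687029602115
```

play_rows(plan=[[[0,0,0],[0,0,-0.3],1],[[0,0,0],[0,0,0],0.5],[[0,0,0],[0,0,0],-1],[[0,0,0],[0,0,0],-1],[[0,0,0],[0,0,0],-1],[[0,0,0],[0,0,0],-1],[[0,0,-0.8],[0,0,0],-1],[[0,0,-0.8],[0,0,0],-1],[[0,0,-0.8],[0,0,0],-1],[[0,0,-0.8],[0,0,0],-1],[[-1,-0.6,0],[0,0,0],-1],[[-1,-0.6,0],[0,0,0],-1],[[-1,-0.6,0],[0,0,0],-1],[[-1,-0.6,0],[0,0,0],-1],[[-1,0,0],[0,0,0],-1],[[-1,0,0],[0,0,0],-1],[[-1,0,0],[0,0,0],-1],[[-1,0,0],[0,0,0],-1],[[-1,0,0],[0,0,0],-1],[[-1,0,0],[0,0,0],-1]])

```text
clock: 79.8
position: [0.4428, 0.0152, 0.1348]
tool_rot: [3.141, 0.0, 1.416]
force: [0.0, -0.8, -0.4]
grip_width: 0.0853
finger_force: 0.0
```

play_rows(plan=[[[-1,0,0],[0,0,0],-1],[[-1,0,0],[0,0,0],-1],[[-1,0,0],[0,0,0],-1],[[-1,0,0],[0,0,0],-1],[[-1,0,0],[0,0,0],-1],[[-1,0,0],[0,0,0],-1],[[-1,0,0],[0,0,0],-1],[[-1,0,0],[0,0,0],-1]])

```text
clock: 80.8
position: [0.4119, -0.1826, 0.1349]
tool_rot: [3.141, 0.0, 1.416]
force: [0.3, 0.1, 0.4]
grip_width: 0.0854
finger_force: 0.0
```

Run:
```python
from j import *
q=jigfit();q=(q[0]+q[1])/2
blanks()
for c in("top","side"):
    f=grab_frame(c);X=cloud(f);im=f["pixels"].astype(int)
    m=(im[...,0]-im[...,1]>25)&(im[...,0]-im[...,2]>25)&(X[...,2]>.09)&(X[...,2]<.108)&(abs(X[...,0]-.54)<.05)&(abs(X[...,1]-.26)<.06)
    P=X[m];print(c,"knob",len(P),cv2.minAreaRect((P[:,:2]*1000).astype(np.float32)) if len(P)>9 else "")
    save(f,"k"+c,[165,180,275,245] if c=="top" else [175,140,285,240])
a,b=cv2.imread("pics/ktop.png"),cv2.imread("pics/kside.png")
h=300;r=[cv2.resize(x,(int(x.shape[1]*h/x.shape[0]),h)) for x in(a,b)]
o=np.hstack(r);k=min(1,800/o.shape[1]);cv2.imwrite("pics/k.png",cv2.resize(o,None,fx=k,fy=k))
```

```text
top [0.5433 0.1888 0.0175] n 4084 4208
   fence 183 [[-33.1, -103.4], [2.7, -94.9], [42.7, -85.2]]
   stopA 45 [[40.2, -85.1], [46.5, -76.7], [54.6, -65.7]]
   stopB 46 [[40.0, 3.7], [47.3, 13.5], [54.0, 23.2]]
   carr 135 [[-34.8, 62.3], [-18.5, 78.9], [32.4, 92.5]]
side [ 1.0288 -0.1689  0.2278] n 0 548
top 0.72 rgb [124. 108.  48.] ctr [558.3 159. ] size [ 70. 109.] long dir deg -88.6 z 0.0446
top knob 118 ((541.2881469726562, 256.634033203125), (49.12784194946289, 18.81897735595703), 85.36864471435547)
side knob 0
```

View pics/k.png

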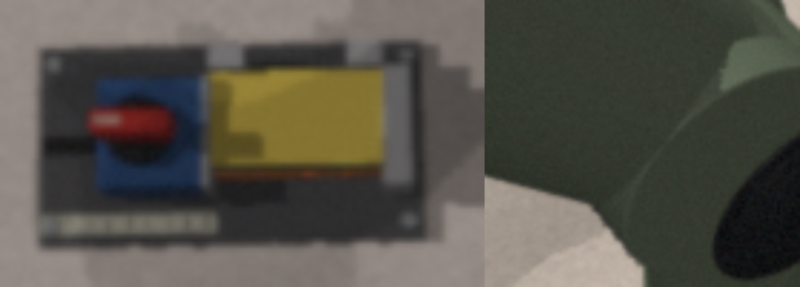

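The top view shows the stack tight between the fence, the back stops and the stop face, with the knob turned to about 85°. The orange edge at (300,172) may stick out a little, so I'll clear the arm and measure it.

play_rows(plan=[[[0.1,1,0],[0,0,0],-1],[[0.1,1,0],[0,0,0],-1],[[0.1,1,0],[0,0,0],-1],[[0.1,1,0],[0,0,0],-1],[[0,1,0],[0,0,0],-1],[[0,1,0],[0,0,0],-1],[[0,0.8,0],[0,0,0],-1],[[0,0,0],[0,0,0],-1]])

```text
clock: 82.2
position: [0.5823, -0.1971, 0.1337]
tool_rot: [-3.142, -0.001, 1.417]
force: [-0.7, 0.2, -0.6]
grip_width: 0.0856
finger_force: 0.0
```

Run:
```python
from j import *
q=np.array([.5428,.190,.0185])
H=[]
for c in("side","top"):
    f=grab_frame(c);im=f["pixels"]
    K=np.array(f["camera_matrix"]);D=np.array(f["distortion"],float);R=np.array(f["R"]);t=np.array(f["t"])
    def proj(L):
        L=np.atleast_2d(L).astype(float);W=np.c_[q[0]+L[:,0]*np.cos(q[2])-L[:,1]*np.sin(q[2]),q[1]+L[:,0]*np.sin(q[2])+L[:,1]*np.cos(q[2]),L[:,2]]
        return cv2.projectPoints(W,cv2.Rodrigues(R)[0],t,K,D)[0][:,0]
    # vertical rectification of -x face: sample colours on plane local x=-0.020
    ys=np.arange(-.09,.04,.0015);zs=np.arange(.050,.008,-.0015)
    for name,g in(("face x=-20",[[-.02,y,z] for z in zs for y in ys]),("z=20 plane",[[x,y,.020] for x in np.arange(-.012,-.03,-.001) for y in ys]))[:1]:
        p=proj(g).astype(np.float32).reshape(len(zs),len(ys),2)
        o=cv2.remap(im,p[...,0],p[...,1],cv2.INTER_LINEAR)
        o=cv2.resize(o,(780,290),interpolation=cv2.INTER_NEAREST);H.append(o)
        for y0 in(20,40,60): print(c,"y",round(ys[y0]*1000),[tuple(int(v) for v in cv2.remap(im,p[i:i+1,y0:y0+1,0],p[i:i+1,y0:y0+1,1],cv2.INTER_LINEAR)[0,0]) for i in range(0,len(zs),2)])
cv2.imwrite("pics/m.png",np.vstack(H)[...,::-1])
```

```text
side y -60 [(169, 144, 29), (157, 136, 28), (144, 125, 29), (128, 112, 34), (108, 95, 36), (86, 78, 40), (61, 62, 47), (47, 56, 48), (47, 59, 54), (72, 77, 70), (96, 96, 89), (112, 108, 102), (105, 100, 96), (94, 90, 87)]
side y -30 [(171, 146, 30), (166, 143, 28), (146, 126, 27), (124, 108, 30), (101, 91, 38), (81, 76, 44), (63, 63, 47), (45, 53, 46), (44, 50, 42), (47, 50, 37), (60, 50, 28), (82, 55, 22), (102, 59, 18), (102, 55, 16)]
side y 0 [(144, 125, 22), (142, 123, 24), (140, 121, 27), (120, 105, 31), (101, 90, 36), (79, 73, 41), (62, 61, 50), (48, 52, 52), (41, 47, 47), (48, 46, 35), (57, 47, 27), (68, 50, 20), (76, 48, 17), (85, 48, 15)]
top y -60 [(116, 106, 49), (109, 100, 48), (100, 92, 46), (93, 86, 45), (84, 78, 43), (81, 73, 41), (77, 68, 38), (75, 63, 36), (72, 59, 34), (69, 54, 31), (67, 49, 29), (68, 48, 29), (70, 48, 29), (71, 48, 30)]
top y -30 [(105, 92, 45), (97, 86, 43), (89, 79, 42), (81, 73, 40), (77, 67, 38), (74, 63, 36), (70, 58, 34), (67, 54, 32), (64, 49, 30), (61, 45, 28), (63, 45, 27), (64, 45, 27), (66, 44, 27), (68, 44, 27)]
top y 0 [(92, 83, 42), (87, 79, 41), (82, 74, 39), (78, 69, 38), (73, 64, 36), (69, 60, 35), (65, 54, 33), (61, 50, 31), (59, 47, 30), (62, 46, 29), (64, 46, 29), (66, 45, 28), (69, 45, 27), (71, 44, 27)]
```

View pics/m.png

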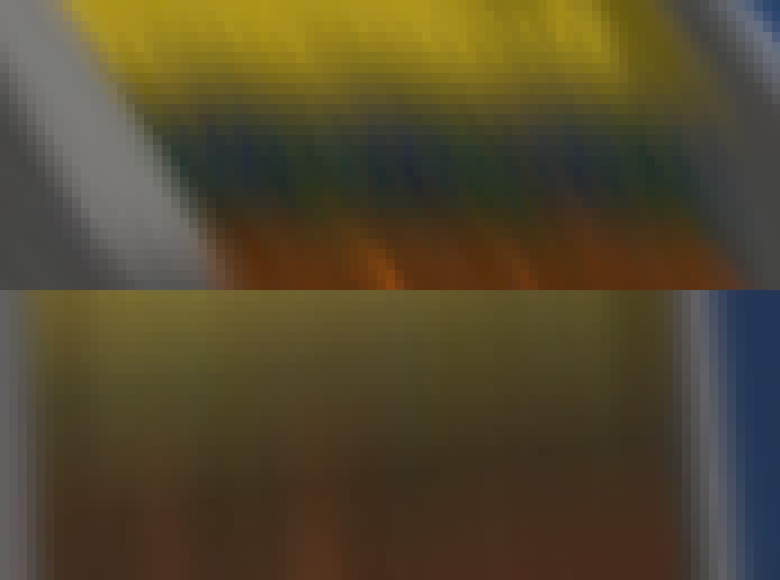

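Run:
```python
from j import *
q=np.array([.5428,.190,.0185])
f=grab_frame("side");im=f["pixels"]
K=np.array(f["camera_matrix"]);D=np.array(f["distortion"],float);R=np.array(f["R"]);t=np.array(f["t"])
ys=np.arange(-.06,.03,.002);zs=np.arange(.060,-.03,-.002)
L=np.array([[-.02,y,z] for z in zs for y in ys])
W=np.c_[q[0]+L[:,0]*np.cos(q[2])-L[:,1]*np.sin(q[2]),q[1]+L[:,0]*np.sin(q[2])+L[:,1]*np.cos(q[2]),L[:,2]]
p=cv2.projectPoints(W,cv2.Rodrigues(R)[0],t,K,D)[0].reshape(len(zs),len(ys),2).astype(np.float32)
o=cv2.remap(im,p[...,0],p[...,1],cv2.INTER_LINEAR).astype(int)
for a,b in((8,18),(20,30),(32,44)):
    print("y",ys[a],ys[b])
    for z,v in zip(zs,o[:,a:b].mean(1)): print(round(z*1000),np.round(v).astype(int),end=" ")
    print()
cv2.imwrite("pics/n.png",cv2.resize(o.astype(np.uint8),None,fx=12,fy=12,interpolation=cv2.INTER_NEAREST)[...,::-1])
```

```text
y -0.043999999999999984 -0.023999999999999966
60 [172 148  27] 58 [172 148  27] 56 [172 148  27] 54 [172 148  27] 52 [171 147  27] 50 [169 145  28] 48 [165 142  28] 46 [159 137  28] 44 [149 129  28] 42 [138 119  29] 40 [123 108  31] 38 [108  96  34] 36 [91 84 37] 34 [75 72 41] 32 [61 63 44] 30 [50 56 44] 28 [42 51 43] 26 [39 48 40] 24 [41 47 36] 22 [48 48 32] 20 [58 49 27] 18 [69 51 24] 16 [81 52 21] 14 [92 54 18] 12 [98 54 17] 10 [100  52  16] 8 [97 50 16] 6 [92 49 19] 4 [86 48 23] 2 [79 47 27] 0 [72 47 32] -2 [66 47 37] -4 [61 48 41] -6 [58 49 45] -8 [55 50 47] -10 [54 50 48] -12 [53 51 50] -14 [52 51 50] -16 [53 52 51] -18 [54 53 52] -20 [55 54 53] -22 [55 54 54] -24 [54 55 53] -26 [54 54 53] -28 [54 54 53] 
y -0.019999999999999962 5.551115123125783e-17
60 [112  96  15] 58 [119 102  16] 56 [128 109  18] 54 [136 117  20] 52 [144 124  23] 50 [150 130  24] 48 [154 133  25] 46 [154 133  26] 44 [149 128  28] 42 [139 120  29] 40 [125 109  31] 38 [110  97  33] 36 [93 84 36] 34 [77 72 39] 32 [62 63 41] 30 [51 56 42] 28 [43 51 42] 26 [40 49 40] 24 [41 48 37] 22 [46 48 33] 20 [55 48 28] 18 
[... 337 characters left out ...]
 
y 0.004000000000000059 0.02800000000000008
60 [91 86 60] 58 [92 86 53] 56 [94 87 47] 54 [97 88 41] 52 [102  91  38] 50 [107  95  35] 48 [112  99  33] 46 [116 101  32] 44 [116 101  32] 42 [113  99  32] 40 [107  94  33] 38 [97 87 36] 36 [85 79 39] 34 [73 71 42] 32 [62 63 45] 30 [52 58 47] 28 [45 53 47] 26 [42 50 45] 24 [43 49 41] 22 [48 48 36] 20 [56 48 31] 18 [65 49 26] 16 [74 49 21] 14 [81 49 16] 12 [86 48 14] 10 [88 47 13] 8 [87 46 14] 6 [84 44 15] 4 [80 43 18] 2 [73 41 20] 0 [66 39 23] -2 [58 37 25] -4 [51 35 28] -6 [46 34 30] -8 [41 33 31] -10 [38 33 32] -12 [36 32 32] -14 [34 32 32] -16 [32 31 32] -18 [32 31 32] -20 [32 32 32] -22 [33 32 33] -24 [34 33 34] -26 [35 34 34] -28 [37 35 36]
```

The orange face shows about 17 mm tall where 8 mm is expected. That means the bottom blank sticks out about 3–4 mm towards -x, so the push passed above it. I'll push again lower, finding the base plate by touch.

play_rows(plan=[[[0,0,0],[0,0,-0.6],1],[[0,0,0],[0,0,-0.55],1],[[1,-0.24,0],[0,0,0],1],[[1,-0.24,0],[0,0,0],1],[[1,-0.24,0],[0,0,0],1],[[1,-0.24,0],[0,0,0],1],[[1,-0.24,0],[0,0,0],1],[[1,-0.24,0],[0,0,0],1],[[1,-0.24,0],[0,0,0],1],[[1,-0.24,0],[0,0,0],1],[[1,-0.24,0],[0,0,0],1],[[1,-0.24,0],[0,0,0],1],[[1,-0.24,0],[0,0,0],1],[[1,-0.24,0],[0,0,0],1],[[1,-0.24,0],[0,0,0],1],[[1,-0.24,0],[0,0,0],1],[[0.35,0,0],[0,0,0],1],[[0,0,0],[0,0,0],1]])

```text
clock: 84.6
position: [0.4911, 0.159, 0.1341]
tool_rot: [3.141, 0.0, 1.589]
force: [-0.5, -0.3, -0.6]
grip_width: -0.0
finger_force: 0.0
```

```bash
python3 d.py .488 .160 -.005 1.590
```

```text
pos [0.4911 0.159  0.1341] rot [3.141 0.    1.589] grip -0.0 | in target-yaw axes: tx 0.04 ty -0.12 tz 5.56 units; rz -0.01 units
```

play_rows(plan=[[[0,-0.12,0.9],[0,0,0],1],[[0,0,0.9],[0,0,0],1],[[0,0,0.9],[0,0,0],1],[[0,0,0.9],[0,0,0],1],[[0,0,0.9],[0,0,0],1],[[0,0,0.7],[0,0,0],1],[[0,0,0.36],[0,0,0],1],[[0,0,0.04],[0,0,0],1],[[0,0,0.04],[0,0,0],1],[[0,0,0],[0,0,0],1]])

```text
clock: 85.85
position: [0.4885, 0.1592, -0.0065]
tool_rot: [3.141, -0.0, 1.588]
force: [-0.1, -0.3, 0.1]
grip_width: 0.0001
finger_force: 0.0
```

play_rows(plan=[[[0,0,0.04],[0,0,0],1],[[0,0,0.04],[0,0,0],1],[[0,0,0],[0,0,0],1]])

```text
clock: 86.22
position: [0.4884, 0.1592, -0.0083]
tool_rot: [3.141, 0.0, 1.588]
force: [-4.8, -2.0, 19.0]
grip_width: -0.0002
finger_force: 9.1
```

play_rows(plan=[[[0,0,-0.04],[0,0,0],1],[[0,0.4,0],[0,0,0],1],[[0,0.1,0],[0,0,0],1],[[0,0.08,0],[0,0,0],1],[[0,0,0],[0,0,0],1]])

```text
clock: 86.85
position: [0.5026, 0.1594, -0.0081]
tool_rot: [-3.141, -0.0, 1.588]
force: [0.2, -0.2, -0.2]
grip_width: 0.0002
finger_force: 0.0
```

play_rows(plan=[[[0,0.06,0],[0,0,0],1],[[0,0.06,0],[0,0,0],1],[[0,0,0],[0,0,0],1]])

```text
clock: 87.22
position: [0.5057, 0.1595, -0.008]
tool_rot: [3.142, -0.0, 1.588]
force: [-0.5, 0.6, 0.3]
grip_width: -0.0
finger_force: 0.0
```

play_rows(plan=[[[0,0.06,0],[0,0,0],1],[[0,0.06,0],[0,0,0],1],[[0,0,0],[0,0,0],1]])

```text
clock: 87.6
position: [0.5085, 0.1595, -0.0081]
tool_rot: [-3.141, 0.0, 1.588]
force: [-1.6, 0.3, 0.6]
grip_width: -0.0001
finger_force: 0.9
```

play_rows(plan=[[[0,0.06,0],[0,0,0],1],[[0,0.06,0],[0,0,0],1],[[0,0,0],[0,0,0],1]])

```text
clock: 87.98
position: [0.5092, 0.1594, -0.0082]
tool_rot: [-3.138, 0.001, 1.589]
force: [-19.0, -0.4, 13.3]
grip_width: -0.0002
finger_force: 9.8
```

The low push met the stack at the same place as the first one (x=0.5085) and ran solid at 19 N. The bottom blank therefore seems to be flush. I'll back off and look once more.

play_rows(plan=[[[0,-0.8,0],[0,0,0],1],[[0,0,-1],[0,0,0],1],[[0,0,-1],[0,0,0],1],[[0,0,-1],[0,0,0],1],[[0,0,-1],[0,0,0],1],[[0,0,-1],[0,0,0],1],[[0,0,-0.7],[0,0,0],1],[[-1,0.24,0],[0,0,0],1],[[-1,0.24,0],[0,0,0],1],[[-1,0.24,0],[0,0,0],1],[[-1,0.24,0],[0,0,0],1],[[-1,0.24,0],[0,0,0],1],[[-1,0.24,0],[0,0,0],1],[[-1,0.24,0],[0,0,0],1],[[-1,0.24,0],[0,0,0],1],[[-1,0.24,0],[0,0,0],1],[[-1,0.24,0],[0,0,0],1],[[-1,0.24,0],[0,0,0],1],[[-1,0.24,0],[0,0,0],1],[[-1,0.24,0],[0,0,0],1]])

```text
clock: 90.48
position: [0.5754, -0.1653, 0.1344]
tool_rot: [-3.141, -0.0, 1.588]
force: [0.3, 0.4, -0.1]
grip_width: -0.0001
finger_force: 0.0
```

Run:
```python
from j import *
q=np.array([.5428,.190,.0185])
f=grab_frame("side");im=f["pixels"];save(f,"o",[190,145,270,205])
K=np.array(f["camera_matrix"]);D=np.array(f["distortion"],float);R=np.array(f["R"]);t=np.array(f["t"])
def pj(L):
    L=np.asarray(L,float)
    W=np.c_[q[0]+L[:,0]*np.cos(q[2])-L[:,1]*np.sin(q[2]),q[1]+L[:,0]*np.sin(q[2])+L[:,1]*np.cos(q[2]),L[:,2]]
    return cv2.projectPoints(W,cv2.Rodrigues(R)[0],t,K,D)[0].reshape(-1,2).astype(np.float32)
ys=np.arange(-.044,0,.002);zs=np.arange(.060,-.03,-.003)
p=pj([[-.02,y,z] for z in zs for y in ys]).reshape(len(zs),len(ys),2)
o=cv2.remap(im,p[...,0],p[...,1],cv2.INTER_LINEAR).astype(int)
print([(round(z*1000),*np.round(v).astype(int)) for z,v in zip(zs,o.mean(1))])
a=pj([[-.02,-.03,.012],[-.02,-.03,.020],[-.02,-.03,.044],[-.065,-.03,.012],[-.065,-.03,0]]);print(a)
# base plate -x edge check on plane x=-65: shows the calibration shift
zz=np.arange(.04,-.03,-.003);p=pj([[-.065,y,z] for z in zz for y in ys]).reshape(len(zz),len(ys),2)
o=cv2.remap(im,p[...,0],p[...,1],cv2.INTER_LINEAR).astype(int);print([(round(z*1000),int(v.mean())) for z,v in zip(zz,o.mean(1))])
```

```text
[(60, np.int64(137), np.int64(117), np.int64(20)), (57, np.int64(143), np.int64(123), np.int64(22)), (54, np.int64(149), np.int64(128), np.int64(23)), (51, np.int64(153), np.int64(132), np.int64(24)), (48, np.int64(154), np.int64(132), np.int64(24)), (45, np.int64(147), np.int64(126), np.int64(25)), (42, np.int64(132), np.int64(114), np.int64(27)), (39, np.int64(111), np.int64(97), np.int64(30)), (36, np.int64(87), np.int64(79), np.int64(35)), (33, np.int64(65), np.int64(64), np.int64(40)), (30, np.int64(49), np.int64(53), np.int64(42)), (27, np.int64(40), np.int64(47), np.int64(40)), (24, np.int64(42), np.int64(45), np.int64(35)), (21, np.int64(50), np.int64(45), np.int64(27)), (18, np.int64(62), np.int64(45), np.int64(20)), (15, np.int64(72), np.int64(44), np.int64(16)), (12, np.int64(77), np.int64(43), np.int64(14)), (9, np.int64(75), np.int64(40), np.int64(15)), (6, np.int64(67), np.int64(38), np.int64(18)), (3, np.int64(58), np.int64(37), np.int64(24)), (0, np.int64(51), np.int64(38), np.int64(30)), (-3, np.int64(48), np.int64(40), np.int64(37)), (-6, np.int64(47), np.int64(44), np.int64(42)), (-9, np.int64(48), np.int64(47), np.int64(46)), (-12, np.int64(50), np.int64(49), np.int64(49)), (-15, np.int64(51), np.int64(51), np.int64(50)), (-18, np.int64(51), np.int64(51), np.int64(51)), (-21, np.int64(51), np.int64(51), np.int64(51)), (-24, np.int64(51), np.int64(51), np.int64(51)), (-27, np.int64(51), np.int64(50), np.int64(50))]
[[224.7526  201.57256]
 [224.5743  199.85066]
 [224.02757 194.5611 ]
 [211.4775  208.55997]
 [211.8637  211.08159]]
[(40, 51), (37, 50), (34, 50), (31, 49), (28, 49), (25, 49), (22, 48), (19, 48), (16, 47), (13, 46), (10, 47), (7, 50), (4, 57), (1, 69), (-2, 84), (-5, 100), (-8, 115), (-11, 126), (-14, 135), (-17, 139), (-20, 142), (-23, 143), (-26, 144), (-29, 144)]
```

View pics/o.png

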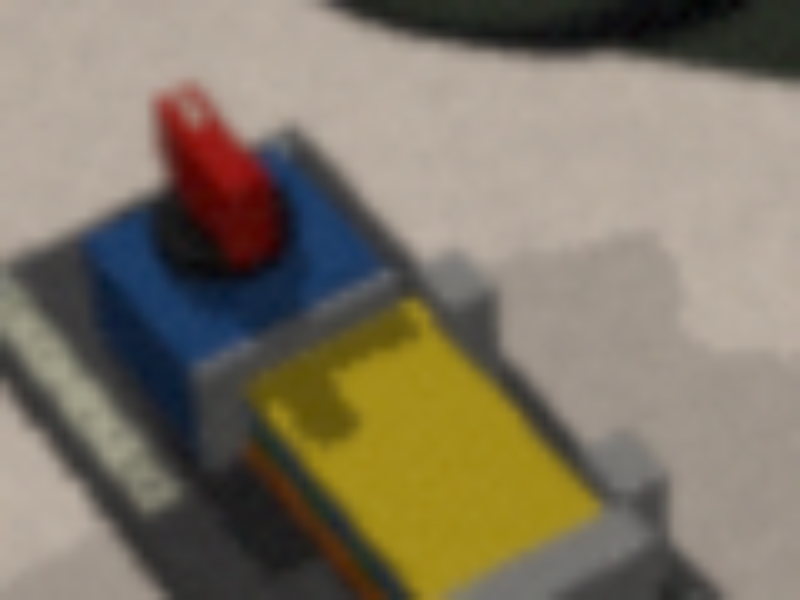

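The view shows the stack flush with the fence and back stops, and the stop face against it at (300,330). After allowing for the 4 mm calibration shift seen at the base plate's own edge, the orange face is centred where a flush blank should be. The push removed the small lip.

```bash
python3 -c "
from workcell import bot
print(bot.job_done())"
```

```text
the job is handed in; nothing more can be done
None
```

I handed the job in at about 90 s of the 210 s limit. All four blanks present (red was absent) are squared in the jig with the stop against them and the clamp at its hard end; no verdict came back.

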